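# Knock soap cakes out of their mould and put them up in the tin

### The job

Turn the soap mould upside down and rap it on the wooden board until every soap cake stuck in it has dropped out, then leave the empty mould bottom-up in the middle of the rubber drip mat. Put all the cakes in the open steel tin, which stays upright on the shelf, and set its lid on squarely so that it sits fully down on the rim. Leave everything else on the shelf where it is.

Things in the scene. Friction and masses are not known exactly. Their poses are not given: they have to be found in the camera images.
- mould: Grey hard plastic soap mould, a block 62 x 121 x 36 mm (own x, y, z), 0.16 kg empty, plain flat sides, starting mouth up on the board. Origin at the centre of its underside, z towards the open mouth. Four open cells in a row along y, centres at y = -43.5, -14.5, 14.5, 43.5 mm, each 42.8 x 24 mm and 31 mm deep (floor 5 mm thick). It can stand on a 62 x 36 mm end, or upside down.
- mould_mouth (a point): Centre of the mould's open top, 36 mm from its underside along its z.
- mould_beads (a point): Centre of the mould, 31.4 mm above its underside. At this level each cell has a small sprung bead on its +x and its -x wall, standing 1 mm over the edge of the cake below so that it stays in when the mould is turned over. A sharp knock of the upside-down mould on the board (0.2 to 0.3 m/s; harder strains the wrist) pops it out; one may not be enough..
- cake0: Off-white hard soap cake, a plain block 42 x 22.5 x 24 mm (own x, y, z) of 24 g, origin at the centre of its underside. Starts stuck in the mould cell at mould y = -43.5 mm, axes parallel to the mould's, its top 7 mm below the mouth. Two to four of the four cakes are there; the cells of the others are empty.
- cake1: Off-white hard soap cake, a plain block 42 x 22.5 x 24 mm (own x, y, z) of 24 g, origin at the centre of its underside. Starts stuck in the mould cell at mould y = -14.5 mm, axes parallel to the mould's, its top 7 mm below the mouth. Two to four of the four cakes are there; the cells of the others are empty.
- cake2: Off-white hard soap cake, a plain block 42 x 22.5 x 24 mm (own x, y, z) of 24 g, origin at the centre of its underside. Starts stuck in the mould cell at mould y = 14.5 mm, axes parallel to the mould's, its top 7 mm below the mouth. Two to four of the four cakes are there; the cells of the others are empty.
- cake3: Off-white hard soap cake, a plain block 42 x 22.5 x 24 mm (own x, y, z) of 24 g, origin at the centre of its underside. Starts stuck in the mould cell at mould y = 43.5 mm, axes parallel to the mould's, its top 7 mm below the mouth. Two to four of the four cakes are there; the cells of the others are empty.
- board: Fixed flat wooden board, 260 x 240 x 18 mm (own x, y, z), origin at the centre of its underside, top 18 mm above the shelf: the place for rapping.
- mat: Fixed black ribbed rubber drip mat 170 x 190 x 3 mm (own x, y, z), origin at the centre of its underside; its top is 3 mm above the shelf.
- tin: Loose open round steel tin, outer diameter 120 mm, inner diameter 112 mm, 75 mm high, floor 3 mm thick, 0.35 kg. Origin at the centre of its underside.
- lid: Loose round steel lid of the tin, 0.12 kg. Origin at the centre of its underside; from there a plug 106 mm in diameter (bevelled to 102) goes up 8 mm, then a disc 124 mm in diameter and 4 mm thick, then an upright black knob 22 mm in diameter from 12 to 40 mm. It starts knob up, lying flat. When seated the disc rests on the tin's rim, the plug inside, and the lid's origin is 67 mm above the tin's.
- brush: Bystander: dish brush with a wooden handle, 210 mm long, lying on the shelf.
- spray: Bystander: empty trigger spray bottle, 72 mm across, 210 mm high.
- scourer: Bystander: closed stainless scouring tin with a twist cap, 72 mm across, 103 mm high.
- caddy: Bystander: lime plastic caddy, an open box 200 x 130 x 90 mm, empty.
- soapbottle: Bystander: capped clear bottle, 60 mm across, 190 mm high.
- stopper: Bystander: rubber sink stopper, 72 mm across, 36 mm high.
- jar: Bystander: small amber glass jar, 56 mm across, 60 mm high.

How it is judged:
By the outcome, as a careful person would: the job done as asked, in the order asked, and still so for the second after the job is handed in, with the robot touching nothing.
Of cake0, cake1, cake2, cake3 only 2 to 4 are there at a start; the rules pass over those that are not, and their reading is None.
At some moment in a run one of lid, tin may be knocked a few centimetres aside while the robot is not near it.
It also fails if it takes over 210 s, if anything falls off the work surface, if the arm or the gripper's body presses on something with over 40 N, if the wrist force passes 120 N, or if a joint passes its speed limit or range.

### The arm

A 6-joint arm with a two-finger parallel gripper is mounted at the origin on the work surface. World frame = base frame: x ahead of the robot, y to its left, z up, the work surface at z = 0. Lengths are in mm, angles in rad, forces in N, time in s.
With the tool pointing down it reaches from about 350 to 775 mm from the base axis. Payload 7.3 kg.
Tool frame: the origin (TCP) lies midway between the tips of the shut fingers; the grasp point (between the pads) lies 19 mm behind it; z points along the fingers, y is the direction in which the jaws open and shut (so a half turn about z gives the same grasp; the last joint's range is limited). The gripper opens to 92 mm and grips with 3 to 60 N. Pads are 19 mm wide; open, the fingers measure 130 mm over their backs; the gripper's body (75 mm by 190 mm) begins 47 mm behind the grasp point.
Start: joints at [-1.367, 0.342, 1.524, -0, 1.275, -0.146], TCP at [179.946, -493.218, 226.741] pointing down, gripper open.
Joint ranges: [-2.53, 2.53], [-0.77, 2.02], [0.04, 2.7], [-1, 4.14], [0.28, 2.66], [-3.11, 3.11]. Speed limits (rad/s): [2.57, 2.57, 3.14, 3.14, 3.14, 3.14].

### API

Orientations are given as [roll, pitch, yaw] about the fixed x, y, z axes, in that order (R = Rz(yaw) Ry(pitch) Rx(roll)).
In Python, from plant import sensors, imaging, ticket gives the robot as it stands. The module is installed in compiled form; this text tells all that it offers.
- The arm moves only by the tool arm_command, never from a script. Its argument "increments" is one flat list of numbers, 5 for each row, row after row: the closure, from 0 (fully open) to 1 (shut), then the shift along the tool's x, y, z in mm, then the turn about the tool's z in degrees. In form: [hand, dx, dy, dz, spin, hand, dx, dy, dz, spin, ...]. A call has 1 to 20 rows; each row is the pose to reach, as a shift and turn from the pose commanded when the call began, along the tool's axes at that moment; what a row does not reach only later rows make up. A row lasts 1/8 s, in which the tool goes at most 62.5 mm and 10.7 degrees, less where a joint would pass 70% of its speed; a pose out of reach is approached as far as the arm can. A call with a gripper value outside its range is refused whole. The fingers move at their own pace and stop on an object; the grip force is fixed at half the most. Time passes only in rows, so rows that repeat a pose let the fingers close. It gives the time, the measured TCP pose, the force and the opening at its end, in the units of the state.
- sensors.get_obs(): the state, without advancing time (a new reading comes with each control period).
- imaging.capture(name): name is "scene" or "top"; returns the picture (480x640x3 uint8, blue, green, red); there is no depth.
- imaging.calibration(name): a dict with "fx", "fy", "cx", "cy" (pixels), "D" ([k1, k2, p1, p2, k3] as OpenCV has them; the pictures are not rectified), "world_to_cam" (4x4, takes a point from world to camera coordinates). Camera axes: x right, y down, z forward; pixel columns grow to the right and rows downward; lengths in mm; the calibration is good to about 2 mm. A picture is of the moment at which its call begins. calibration takes no time and is no camera call.
- ticket.close_job(): hands the job in, once; it reports no verdict.
The state is a dict: "time": time; "joint_positions": joint angles; "dq": joint speeds; "tau": joint torques, N m; "tool_pos": TCP position; "tcp_rot": TCP orientation; "contact_force": force on the tool from outside, world axes, zero at the start; "moment": the same for the moment, N m; "grip_width": finger opening in mm.
Only numpy, scipy, OpenCV 4.12 (cv2) and the standard library are available. Lean on these libraries where they do the work, as an engineer would, in place of code of your own. Each camera call takes 0.05 s, during which the arm holds its last target. There are 200 camera calls.

## Working session

There is one attempt and no reset: what is moved stays moved. The work goes in short steps, Python scripts to look and compute and a tool call to move; the robot and the scene stay as the last step left them, time stands still between calls to the robot, and variables do not carry over. Pictures are saved under pics/ and viewed, about 12 in all and at most 16, crops included, and the job is handed in when it is done.

Besides the shell and the picture viewer there is one more tool, called after "Call:" as name(argument=value, ...) on one line, values as JSON. arm_command: Moves the arm, as the interface text tells. Its arguments: {"type":"object","properties":{"increments":{"type":"array","items":{"type":"number"}}},"required":["increments"]}

```bash
mkdir -p pics; ls; cat > h.py <<'E'
import numpy as np, cv2
from plant import sensors, imaging, ticket
def cap(n,f):
    im=imaging.capture(n); cv2.imwrite('pics/'+f+'.png',im); return im
def ray(n,uv,z):
    c=imaging.calibration(n); K=np.array([[c['fx'],0,c['cx']],[0,c['fy'],c['cy']],[0,0,1]])
    p=cv2.undistortPoints(np.array(uv,float).reshape(-1,1,2),K,np.array(c['D'],float)).reshape(-1,2)
    T=np.array(c['world_to_cam']); R=T[:3,:3]; o=-R.T@T[:3,3]
    d=np.c_[p,np.ones(len(p))]@R
    z=np.broadcast_to(z,len(p))
    return o+d*((z-o[2])/d[:,2])[:,None]
def proj(n,P):
    c=imaging.calibration(n); K=np.array([[c['fx'],0,c['cx']],[0,c['fy'],c['cy']],[0,0,1]])
    T=np.array(c['world_to_cam'])
    return cv2.projectPoints(np.array(P,float).reshape(-1,3),cv2.Rodrigues(T[:3,:3])[0],T[:3,3],K,np.array(c['D'],float))[0].reshape(-1,2)
E
python3 - <<'E'
from h import *
for n in ('top','scene'):
    cap(n,n+'0'); T=np.array(imaging.calibration(n)['world_to_cam']); print(n,-T[:3,:3].T@T[:3,3],T[2,:3],imaging.calibration(n)['fx'])
print(sensors.get_obs())
E
```

```text
pics
top [ 456.3330301   -61.28695599 1231.46263666] [ 0.05601481 -0.01856318 -0.99825736] 492.74376107943823
scene [1383.89192373 -628.39653652  831.34852706] [-0.67257748  0.43374162 -0.59958964] 464.3558112911668
{'time': 0.1, 'joint_positions': array([-1.36696210e+00,  3.42664144e-01,  1.52490040e+00, -1.29011094e-05,
        1.27538815e+00, -1.45993186e-01]), 'dq': array([-0.00128748, -0.0011199 , -0.00177604, -0.00037232,  0.00191982,
       -0.00129994]), 'tau': array([ 2.05517412e-03, -4.32002378e+01, -2.44696999e+01,  7.19573954e-02,
        5.25967323e-02, -4.78992206e-05]), 'tool_pos': array([ 179.88508738, -492.84743031,  226.11605763]), 'tcp_rot': array([-3.14024529e+00, -1.85644994e-04,  3.49831053e-01]), 'contact_force': array([ 0.42084582, -0.39718627, -1.06197312]), 'moment': array([0.06326644, 0.03555855, 0.01315435]), 'grip_width': 91.7595804077878}
```

View pics/top0.png

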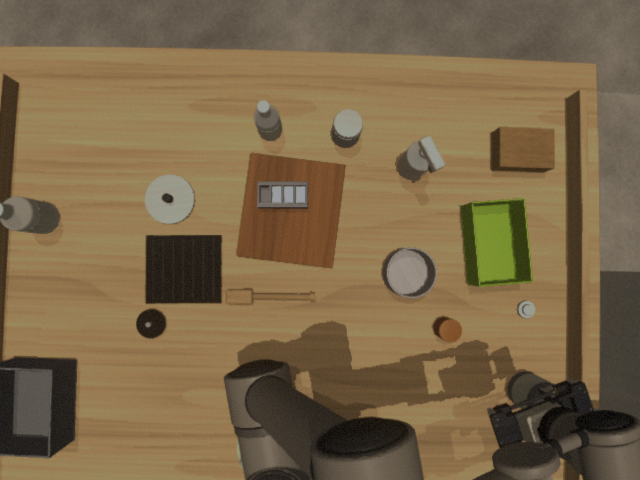

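View pics/scene0.png

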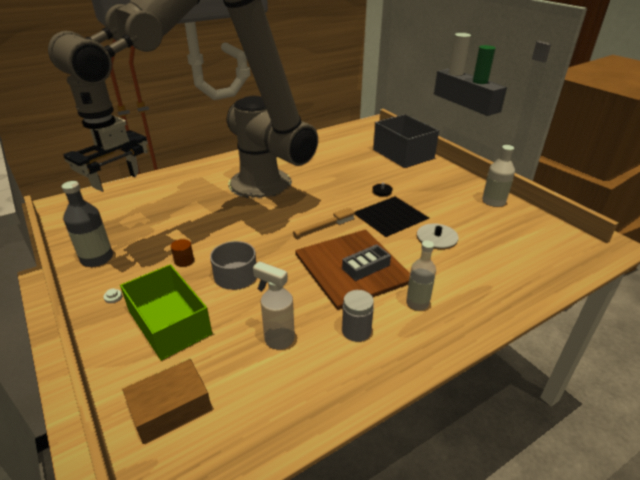

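The top view shows the board around (292,210), the mould at (283,195) with 3 cakes (its left cell is empty), the lid at (169,199), the mat at (184,269) and the tin at (410,272). Next I'll turn these into positions.

```bash
cat >> h.py <<'E'
def rect(mask,off,z,cam='top'):
    cs=max(cv2.findContours(mask.astype(np.uint8),0,1)[0],key=cv2.contourArea)
    h=cv2.convexHull(cs).reshape(-1,2)+np.array(off)
    P=ray(cam,h,z)[:,:2].astype(np.float32)
    r=cv2.minAreaRect(P); return r,cv2.minEnclosingCircle(P),h
def crop(im,x0,y0,x1,y1):
    c=im[y0:y1,x0:x1]; return c,cv2.cvtColor(c,cv2.COLOR_BGR2HSV)
E
python3 - <<'E'
from h import *
im=cv2.imread('pics/top0.png')
c,h=crop(im,230,145,350,275)
print('wood mould hsv',h[80,60],h[50,33],h[38,60]) 
m=(h[...,1]<90); 
r=rect(m,(230,145),54); print('mould top',r[0])
c,h=crop(im,140,165,200,230); m=(h[...,1]<60)&(h[...,2]>110); r=rect(m,(140,165),12); print('lid disc',r[1],r[0])
c,h=crop(im,135,228,228,310); m=(h[...,2]<70); r=rect(m,(135,228),3); print('mat',r[0])
c,h=crop(im,375,240,445,305); m=(h[...,1]<90); r=rect(m,(375,240),75); print('tin rim',r[1],r[0])
c,h=crop(im,230,145,350,275); print(h[10:20,:].mean(1).astype(int)[:3],h[80,2],h[2,2])
m=(h[...,2]<115)&(h[...,0]<14)|(h[...,1]<90); r=rect(m,(230,145),18); print('board',r[0])
b=im[140:290,130:450]; cv2.imwrite('pics/c1.png',cv2.resize(b,None,fx=2.5,fy=2.5,interpolation=2))
print(ray('top',[(267,120),(347,128),(410,165)],0))
E
```

```text
wood mould hsv [ 13 162 120] [ 19  37 109] [ 18  34 113]
mould top ((617.062255859375, 16.935455322265625), (62.90241241455078, 120.27651977539062), 1.5424994230270386)
lid disc ((603.851806640625, 300.7226867675781), 61.90520477294922) ((603.0703125, 300.52734375), (120.19649505615234, 120.46662902832031), 1.4870511293411255)
mat ((431.1302185058594, 261.25341796875), (167.03738403320312, 185.17330932617188), 2.0110666751861572)
tin rim ((437.9376220703125, -290.3660583496094), 64.63206481933594) ((436.3562316894531, -290.33428955078125), (120.25552368164062, 126.89923858642578), 19.697858810424805)
[[ 17 119 143]
 [ 17 121 140]
 [ 17 124 137]] [ 18 110 153] [ 21 103 153]
board ((585.4274291992188, 27.525405883789062), (153.66824340820312, 260.1799621582031), 81.07343292236328)
[[ 812.63954729   64.41674757    0.        ]
 [ 798.01609735 -139.35216067    0.        ]
 [ 707.72731349 -301.6229657     0.        ]]
```

View pics/c1.png

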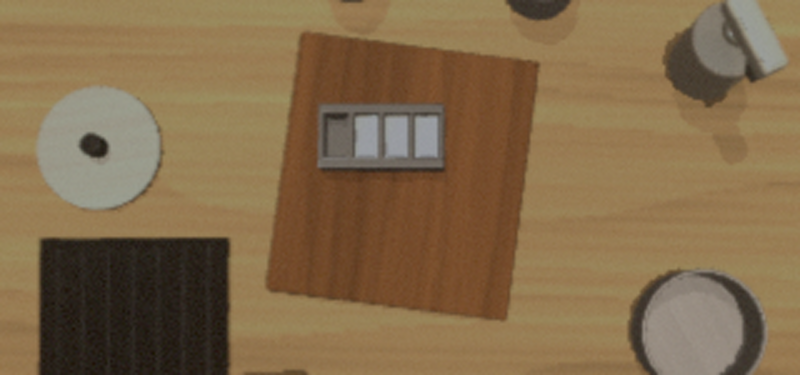

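Call:
arm_command(increments=[0, 599, -371, 0, -71.5, 0, 599, -371, 0, -71.5, 0, 599, -371, 0, -71.5, 0, 599, -371, 0, -71.5, 0, 599, -371, 0, -71.5, 0, 599, -371, 0, -71.5, 0, 599, -371, 0, -71.5, 0, 599, -371, 0, -71.5, 0, 599, -371, 0, -71.5, 0, 599, -371, 0, -71.5, 0, 599, -371, 0, -71.5, 0, 599, -371, 0, -71.5, 0, 599, -371, 0, -71.5, 0, 599, -371, 0, -71.5, 0, 599, -371, 0, -71.5, 0, 599, -371, 0, -71.5])

```text
time: 2.1
tool_pos: [615.3, 59.7, 227.0]
tcp_rot: [3.141, 0.0, 1.596]
contact_force: [0.2, -0.5, 0.3]
grip_width: 91.8
```

```bash
python3 - <<'E'
from h import *
cap('top','t1'); im=cap('scene','s1')
uv=proj('scene',[616,61,36])[0].astype(int); print(uv)
c=im[max(0,uv[1]-150):uv[1]+100,max(0,uv[0]-150):uv[0]+150]
cv2.imwrite('pics/s1c.png',cv2.resize(c,None,fx=2.4,fy=2.4))
q=np.array([(302,32),(538,62),(507,320),(267,290)])/2.5+[130,140]
P=ray('top',q,18);print('board',P.round(),P.mean(0))
E
```

```text
[378 256]
board [[ 723.  100.   18.]
 [ 700. -136.   18.]
 [ 442. -111.   18.]
 [ 466.  126.   18.]] [582.664348    -5.25153428  18.        ]
```

View pics/s1c.png

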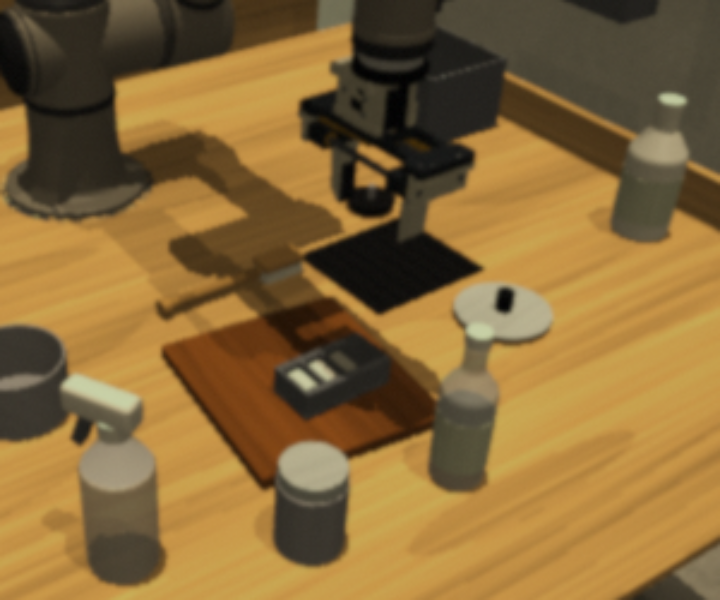

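Call:
arm_command(increments=[0, 0, 0, 60, 0, 0, 0, 0, 120, 0, 0, 0, 0, 170, 0, 0, 0, 0, 195, 0, 0, 0, 0, 206, 0, 0, 0, 0, 206, 0, 1, 0, 0, 206, 0, 1, 0, 0, 206, 0, 1, 0, 0, 206, 0, 1, 0, 0, 206, 0, 1, 0, 0, 206, 0, 1, 0, 0, 206, 0])

```text
time: 3.7
tool_pos: [616.0, 60.6, 21.3]
tcp_rot: [3.14, 0.0, 1.598]
contact_force: [-0.4, 0.5, 5.4]
grip_width: 61.9
```

Call:
arm_command(increments=[1, -5, 0, -17, 0, 1, -14, 0, -33, 0, 1, -25, 0, -48, 0, 1, -38, 0, -61, 0, 1, -54, 0, -71, 0, 1, -71, 0, -78, 0, 1, -71, 0, -78, 0, 1, -71, 0, -78, 0])

```text
time: 4.7
tool_pos: [617.0, -10.3, 98.2]
tcp_rot: [-3.14, -0.0, 1.597]
contact_force: [-0.9, 0.4, -2.3]
grip_width: 61.9
```

```bash
python3 - <<'E'
from h import *
im=cap('scene','s2')
uv=proj('scene',[616,0,70])[0].astype(int); print(uv,sensors.get_obs()['moment'])
c=im[max(0,uv[1]-125):uv[1]+75,max(0,uv[0]-125):uv[0]+125]
cv2.imwrite('pics/s2c.png',cv2.resize(c,None,fx=2.4,fy=2.4))
E
```

```text
[361 253] [ 0.09159731 -0.0624071  -0.02823173]
```

View pics/s2c.png

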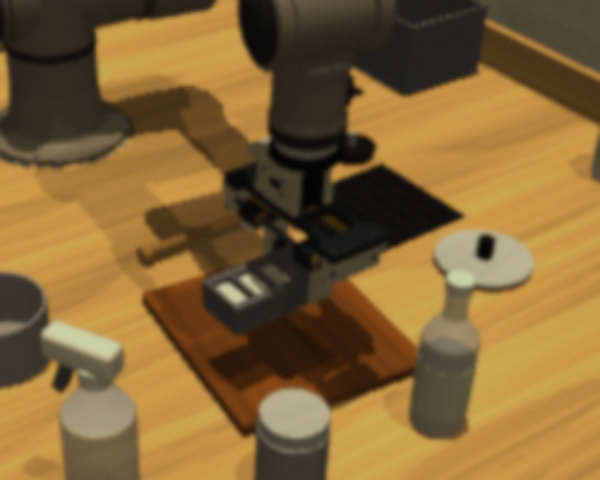

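Call:
arm_command(increments=[1, 50, -15, 0, 0, 1, 100, -31, 0, 0, 1, 100, -31, 40, 0, 1, 100, -31, 70, 0, 1, 100, -31, 77, 0, 1, 100, -31, 77, 0, 0.2, 100, -31, 77, 0, 0.2, 100, -31, 77, 0, 0.2, 100, -31, 53, 0, 0.2, 116, -31, 53, 0, 0.2, 116, -31, 53, 0, 1, 116, -31, 53, 0, 1, 116, -31, 53, 0, 1, 116, -31, 53, 0, 1, 116, -31, 53, 0, 1, 116, -31, 33, 0, 1, 115, -31, 18, 0, 1, 115, -31, 18, 0])

```text
time: 7.0
tool_pos: [584.2, 103.6, 81.9]
tcp_rot: [3.139, 0.0, 1.597]
contact_force: [-0.2, 1.1, -3.5]
grip_width: 61.3
```

```bash
python3 - <<'E'
from h import *
im=cap('scene','s3')
uv=proj('scene',[583,50,70])[0].astype(int); o=sensors.get_obs();print(uv,o['moment'],o['contact_force'])
c=im[max(0,uv[1]-75):uv[1]+75,max(0,uv[0]-100):uv[0]+100]
cv2.imwrite('pics/s3c.png',cv2.resize(c,None,fx=3,fy=3))
E
```

```text
[368 241] [ 0.11148354 -0.10332478  0.02988757] [-0.09952312 -0.23575959 -3.46588094]
```

View pics/s3c.png

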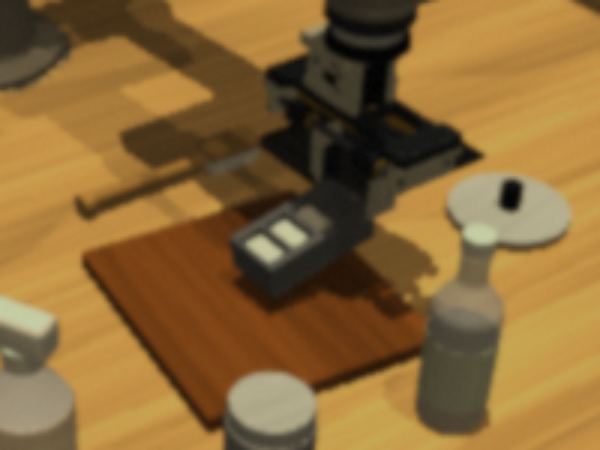

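Call:
arm_command(increments=[1, -5, 0, -10, 0, 1, -10, 0, -20, 0, 1, -20, 0, -30, 0, 1, -30, 0, -40, 0, 1, -40, 0, -45, 0, 1, -50, 0, -50, 0, 1, -60, 0, -53, 0, 1, -60, 0, -53, 0, 1, -60, 0, -53, 0, 1, -60, 0, -53, 0, 1, -60, 0, -53, 0, 1, -60, 0, -53, 0])

```text
time: 8.55
tool_pos: [584.9, 44.0, 133.6]
tcp_rot: [-3.141, 0.0, 1.598]
contact_force: [0.6, -0.4, -2.8]
grip_width: 61.2
```

```bash
python3 - <<'E'
from h import *
im=cap('scene','s4')
uv=proj('scene',[583,30,90])[0].astype(int); o=sensors.get_obs();print(uv,o['moment'],o['contact_force'])
c=im[max(0,uv[1]-75):uv[1]+75,max(0,uv[0]-100):uv[0]+100]
cv2.imwrite('pics/s4c.png',cv2.resize(c,None,fx=3,fy=3))
E
```

```text
[363 238] [ 0.13076657 -0.13050439  0.01323658] [ 0.40097612 -0.1150305  -1.37296064]
```

View pics/s4c.png

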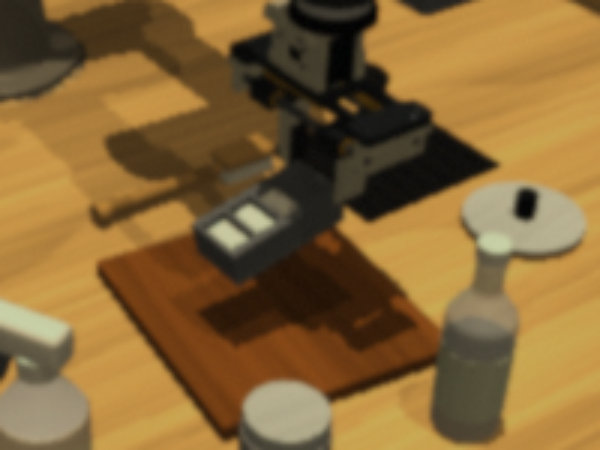

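Call:
arm_command(increments=[1, 0, 0, -62, 0, 1, 0, 0, -62, 0, 1, 0, 0, -40, 0, 1, 0, 0, -20, 0, 1, 0, 0, 0, 0, 1, 0, 0, -62, 0, 1, 0, 0, -62, 0, 1, 0, 0, -40, 0, 1, 0, 0, -20, 0, 1, 0, 0, 0, 0, 1, 0, 0, -62, 0, 1, 0, 0, -62, 0, 1, 0, 0, -40, 0, 1, 0, 0, -20, 0, 1, 0, 0, 0, 0, 1, 0, 0, 0, 0])

```text
time: 10.6
tool_pos: [583.0, 43.9, 130.8]
tcp_rot: [-3.136, -0.0, 1.598]
contact_force: [-0.6, -0.3, -2.3]
grip_width: 61.4
```

```bash
python3 - <<'E'
from h import *
im=cap('scene','s5')
uv=proj('scene',[583,30,90])[0].astype(int); o=sensors.get_obs();print(uv,o['moment'],o['contact_force'])
c=im[max(0,uv[1]-75):uv[1]+75,max(0,uv[0]-100):uv[0]+100]
cv2.imwrite('pics/s5c.png',cv2.resize(c,None,fx=3,fy=3))
a=cv2.imread('pics/s4.png');d=cv2.absdiff(a,im).max(2)>25;print(d.sum(),cv2.boundingRect(d.astype(np.uint8)))
def mm(im):
    h=cv2.cvtColor(im,cv2.COLOR_BGR2HSV); w=(h[...,2]>140)&(h[...,1]<80); w[:190]=0;w[300:]=0;w[:,:310]=0;w[:,400:]=0
    n,_,s,ct=cv2.connectedComponentsWithStats(w.astype(np.uint8)); print([(tuple(s[i]),ct[i].round(1)) for i in range(1,n) if s[i][4]>15])
mm(a);mm(im);mm(cv2.imread('pics/s3.png'));mm(cv2.imread('pics/s1.png'))
E
```

```text
[363 238] [ 0.12178811 -0.07320766  0.03790676] [-0.49424152  0.18975121 -1.76667592]
1531 (326, 42, 82, 237)
[((np.int32(342), np.int32(231), np.int32(12), np.int32(10), np.int32(64)), array([347.3, 235.5])), ((np.int32(333), np.int32(237), np.int32(12), np.int32(9), np.int32(66)), array([338.5, 240.8])), ((np.int32(344), np.int32(291), np.int32(29), np.int32(9), np.int32(207)), array([358. , 295.6]))]
[((np.int32(343), np.int32(251), np.int32(9), np.int32(9), np.int32(49)), array([347. , 254.7])), ((np.int32(344), np.int32(291), np.int32(29), np.int32(9), np.int32(207)), array([358. , 295.6]))]
[((np.int32(359), np.int32(240), np.int32(11), np.int32(8), np.int32(57)), array([363.9, 243.5])), ((np.int32(350), np.int32(245), np.int32(12), np.int32(8), np.int32(58)), array([355.7, 248.5])), ((np.int32(344), np.int32(291), np.int32(29), np.int32(9), np.int32(207)), array([358. , 295.6]))]
[((np.int32(357), np.int32(257), np.int32(10), np.int32(8), np.int32(42)), array([361.9, 260. ])), ((np.int32(349), np.int32(260), np.int32(10), np.int32(8), np.int32(47)), array([353.5, 263.6])), ((np.int32(344), np.int32(291), np.int32(29), np.int32(9), np.int32(207)), array([358. , 295.6]))]
```

View pics/s5c.png

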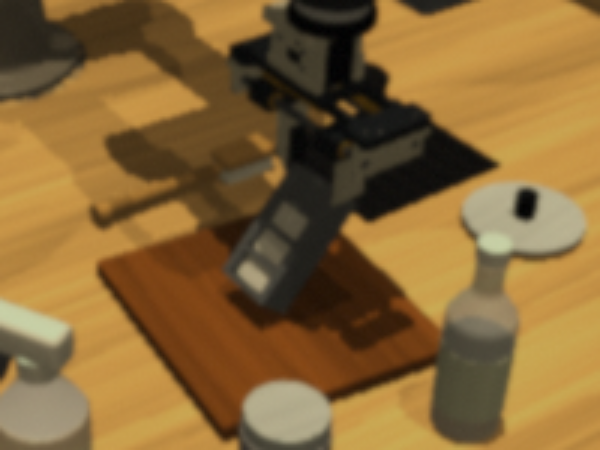

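Call:
arm_command(increments=[1, 0, 0, -30, 0, 1, 0, 0, -90, 0, 1, 0, 0, -90, 0, 1, 0, 0, -60, 0, 1, 0, 0, -30, 0, 1, 0, 0, -90, 0, 1, 0, 0, -90, 0, 1, 0, 0, -60, 0, 1, 0, 0, -30, 0, 1, -50, 0, -70, 0, 1, -50, 0, -70, 0, 1, -25, 0, -50, 0, 1, 0, 0, -30, 0, 1, -50, 0, -70, 0, 1, -50, 0, -70, 0, 1, -25, 0, -50, 0, 1, 0, 0, -30, 0, 1, 0, 0, -30, 0])

```text
time: 12.9
tool_pos: [583.2, 45.7, 161.2]
tcp_rot: [-3.137, -0.001, 1.6]
contact_force: [-0.4, -0.5, -2.4]
grip_width: 61.4
```

```bash
python3 - <<'E'
from h import *
im=cap('scene','s6')
uv=proj('scene',[583,30,110])[0].astype(int); o=sensors.get_obs();print(uv,o['moment'],o['contact_force'])
c=im[max(0,uv[1]-75):uv[1]+75,max(0,uv[0]-100):uv[0]+100]
cv2.imwrite('pics/s6c.png',cv2.resize(c,None,fx=3,fy=3))
E
```

```text
[363 232] [ 0.07261114 -0.14452643 -0.01299144] [ 0.69501943 -0.53486508 -2.71855832]
```

View pics/s6c.png

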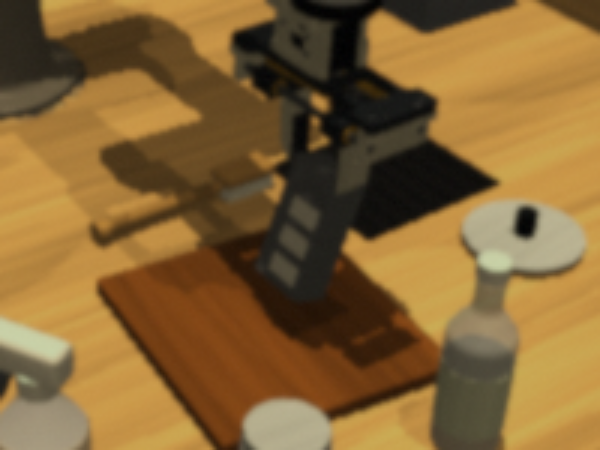

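Call:
arm_command(increments=[1, 0, 0, 12, 0, 1, 0, 0, 22, 0, 1, 0, 0, 28, 0, 1, 0, 0, 28, 0, 1, 0, 0, 28, 0])

```text
time: 13.58
tool_pos: [584.7, 43.6, 136.1]
tcp_rot: [-3.141, 0.0, 1.597]
contact_force: [-3.7, 1.0, 3.3]
grip_width: 61.2
```

Call:
arm_command(increments=[1, -7, 0, 0, 0, 1, -14, 0, 0, 0, 1, -21, 0, 0, 0, 1, -28, 0, 1, 0, 1, -35, 0, 2, 0, 1, -42, 0, 3, 0, 1, -44, 0, 4, 0, 1, -44, 0, 4, 0, 1, -44, 0, 4, 0])

```text
time: 14.7
tool_pos: [586.7, -0.4, 133.2]
tcp_rot: [3.139, 0.0, 1.598]
contact_force: [-5.1, 1.9, 12.5]
grip_width: 61.5
```

```bash
python3 - <<'E'
from h import *
im=cap('scene','s7')
uv=proj('scene',[583,0,90])[0].astype(int); o=sensors.get_obs();print(uv,o['moment'],o['contact_force'],o['tool_pos'])
c=im[max(0,uv[1]-75):uv[1]+75,max(0,uv[0]-100):uv[0]+100]
cv2.imwrite('pics/s7c.png',cv2.resize(c,None,fx=3,fy=3))
E
```

```text
[354 241] [0.48802747 0.77288237 0.03520011] [-3.85814101  1.59957081 13.6255141 ] [ 5.86677207e+02 -3.47893930e-01  1.33238486e+02]
```

View pics/s7c.png

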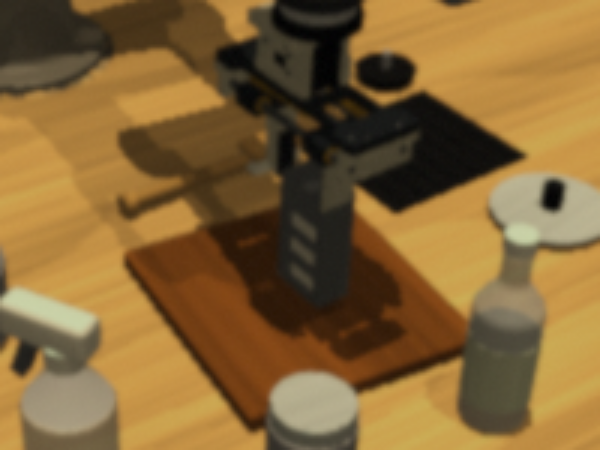

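Call:
arm_command(increments=[1, 0, 0, -4, 0, 0.2, 0, 0, -4, 0, 0.2, 0, 0, -4, 0, 0.2, 0, 0, -4, 0, 0.2, 12, 0, -2, 0, 0.2, 24, 0, 0, 0, 0.2, 24, 0, 0, 0, 1, 24, 0, 0, 0, 1, 24, 0, 0, 0, 1, 24, 0, 0, 0, 1, 24, 0, 0, 0, 1, 24, 0, -6, 0, 1, 44, 0, -8, 0, 1, 64, 0, -8, 0, 1, 74, 0, -8, 0, 1, 74, 0, -2, 0, 1, 74, 0, 1, 0, 1, 74, 0, 1, 0])

```text
time: 17.0
tool_pos: [584.1, 73.9, 132.0]
tcp_rot: [3.141, -0.001, 1.597]
contact_force: [-4.3, 2.0, 8.7]
grip_width: 61.2
```

```bash
python3 - <<'E'
from h import *
im=cap('scene','s8')
uv=proj('scene',[583,50,90])[0].astype(int); o=sensors.get_obs();print(uv,o['moment'],o['contact_force'],o['tool_pos'])
c=im[max(0,uv[1]-75):uv[1]+75,max(0,uv[0]-100):uv[0]+100]
cv2.imwrite('pics/s8c.png',cv2.resize(c,None,fx=3,fy=3))
E
```

```text
[369 236] [ 0.44764556  0.71880184 -0.05562104] [-4.02348793  2.11236504  8.32450917] [584.10456006  73.85061291 131.95645503]
```

View pics/s8c.png

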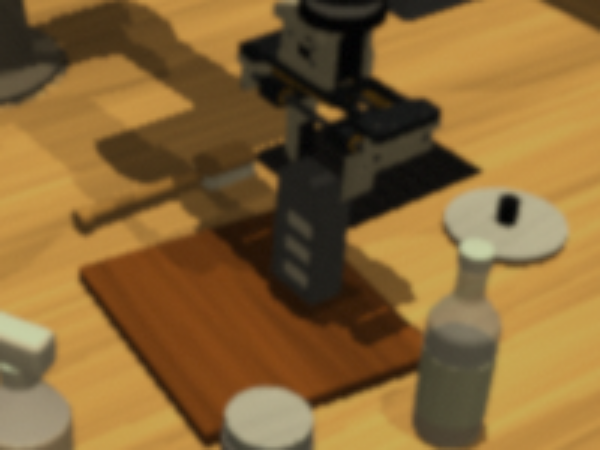

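Call:
arm_command(increments=[1, -15, 0, -2, 0, 1, -31, 0, -3, 0, 1, -47, 0, -2, 0, 1, -62, 0, 1, 0, 1, -77, 0, 6, 0, 1, -91, 0, 13, 0, 1, -104, 0, 21, 0, 1, -116, 0, 32, 0, 1, -126, 0, 44, 0, 1, -135, 0, 57, 0, 1, -141, 0, 71, 0, 1, -144, 0, 79, 0, 1, -146, 0, 86, 0, 1, -146, 0, 87, 0, 1, -146, 0, 87, 0])

```text
time: 18.92
tool_pos: [587.9, -71.9, 45.1]
tcp_rot: [-3.142, 0.0, 1.599]
contact_force: [-5.4, -1.1, 13.2]
grip_width: 61.5
```

```bash
python3 - <<'E'
from h import *
im=cap('scene','s9')
uv=proj('scene',[583,-20,50])[0].astype(int); o=sensors.get_obs();print(uv,o['moment'],o['contact_force'],o['tool_pos'])
c=im[max(0,uv[1]-75):uv[1]+75,max(0,uv[0]-100):uv[0]+100]
cv2.imwrite('pics/s9c.png',cv2.resize(c,None,fx=3,fy=3))
E
```

```text
[347 255] [-0.12049398  1.100852    0.08281544] [-5.50501904 -0.86814281 13.03865111] [587.89996024 -71.87332289  45.11870567]
```

View pics/s9c.png

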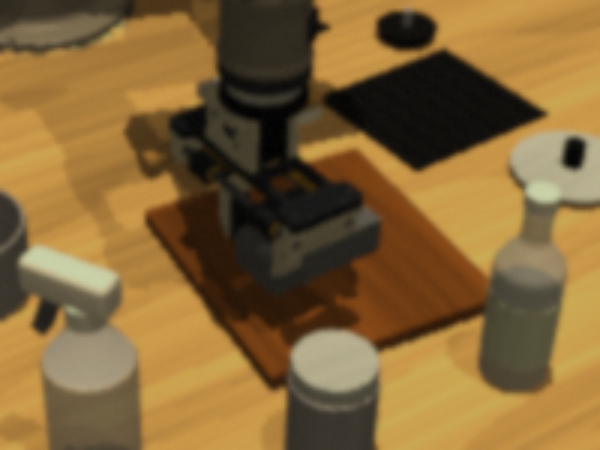

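Call:
arm_command(increments=[0.15, 0, 0, 0, 0, 0.15, 0, 0, 0, 0, 0.15, 0, 0, 0, 0, 0, 0, 0, -60, 0, 0, 0, 0, -120, 0, 0, 60, -20, -140, 0, 0, 120, -80, -140, 0, 0, 180, -100, -140, 0, 0, 220, -100, -140, 0, 0, 220, -100, -140, 0])

```text
time: 20.23
tool_pos: [480.9, 148.7, 183.8]
tcp_rot: [3.141, -0.001, 1.604]
contact_force: [0.3, -0.5, -0.2]
grip_width: 91.8
```

```bash
python3 - <<'E'
from h import *
im=cap('top','t2'); o=sensors.get_obs(); print(o['tool_pos'],o['contact_force'],o['tcp_rot'])
cv2.imwrite('pics/t2c.png',cv2.resize(im[150:320,130:450],None,fx=2.5,fy=2.5,interpolation=2))
c,h=crop(im,240,150,350,272); m=(h[...,1]<90)
n,l,s,ct=cv2.connectedComponentsWithStats(m.astype(np.uint8))
for i in range(1,n):
    if s[i][4]>100: print(s[i],rect(l==i,(240,150),54)[0])
E
```

```text
[481.67751735 146.75144838 183.71355929] [ 0.57630092 -0.94274131 -0.88728733] [3.14136349e+00 1.44625543e-04 1.60192131e+00]
[  31   45   50   27 1306] ((584.1369018554688, -16.521148681640625), (62.69927215576172, 117.68983459472656), 1.5751394033432007)
```

View pics/t2c.png

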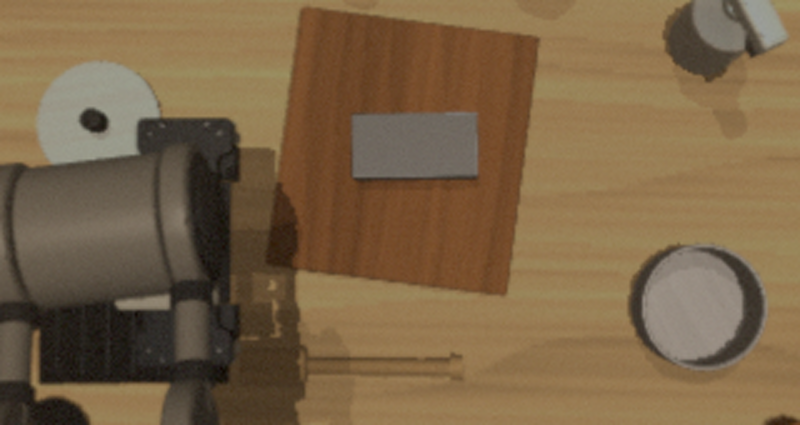

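Call:
arm_command(increments=[0, -60, 40, 0, 0, 0, -115, 70, 0, 0, 0, -168, 98, 0, 0, 0, -168, 98, 0, 0, 0, -168, 98, 60, 0, 0, -168, 98, 120, 0, 0, -168, 98, 150, 0, 0, -168, 98, 160, 0, 1, -168, 98, 160, 0, 1, -168, 98, 160, 0, 1, -168, 98, 160, 0, 1, -168, 98, 160, 0, 1, -168, 98, 160, 0, 1, -168, 98, 120, 0, 1, -168, 98, 98, 0, 1, -168, 98, 98, 0])

```text
time: 22.28
tool_pos: [585.5, -20.4, 87.0]
tcp_rot: [3.139, 0.001, 1.598]
contact_force: [0.4, -0.0, -3.1]
grip_width: 61.7
```

Call:
arm_command(increments=[1, 0, 0, 31, 0, 1, 0, 0, 63, 0, 1, 0, 0, 64, 0, 1, 0, 0, 64, 0])

```text
time: 22.78
tool_pos: [583.7, -20.1, 20.5]
tcp_rot: [-3.139, -0.0, 1.598]
contact_force: [0.2, 0.3, -2.3]
grip_width: 62.1
```

Call:
arm_command(increments=[1, 0, 0, -30, 0, 1, 0, 0, -60, 0, 1, 0, 0, -80, 0, 1, 0, -50, -80, 0, 1, 0, -90, -80, 0, 1, 0, -90, -80, 0, 1, 0, -90, -80, 0])

```text
time: 23.65
tool_pos: [495.6, -22.9, 102.2]
tcp_rot: [3.14, 0.0, 1.598]
contact_force: [0.8, 0.7, -1.9]
grip_width: 61.7
```

```bash
cat >> h.py <<'E'
def cakes(im,cam,box,z=42,v=150):
    x0,y0,x1,y1=box; c,h=crop(im,*box); m=((h[...,2]>v)&(h[...,1]<70)).astype(np.uint8)
    n,l,s,ct=cv2.connectedComponentsWithStats(m)
    for i in range(1,n):
        if s[i][4]>12: print(s[i],ct[i].round(1)+[x0,y0],ray(cam,[ct[i]+[x0,y0]],z)[0].round(1))
E
python3 - <<'E'
from h import *
im=cap('scene','s10'); t=cap('top','t3'); print(sensors.get_obs()['tool_pos'])
uv=proj('scene',[[700,120,18],[440,120,18],[700,-140,18],[440,-140,18]]); print(uv.round())
cakes(t,'top',(230,150,350,275)); print(); cakes(im,'scene',(270,215,400,300),v=110)
E
```

```text
[495.89105951 -22.84501633 101.92025445]
[[414. 270.]
 [358. 225.]
 [335. 306.]
 [285. 253.]]
[45 51  2  7 13] [275.5 203.8] [594.4  32.6  42. ]

[86 33 12 11 63] [361.7 252.9] [584.2  26.5  42. ]
[74 45  8  6 29] [347.6 262.5] [598.1 -31.6  42. ]
[  0  51  16  12 116] [276.6 271.9] [ 529.9 -213.2   42. ]
[ 0 67  5  4 14] [271.9 283.6] [ 564.8 -245.7   42. ]
[  0  74  21  11 184] [279.2 294.9] [ 612.3 -250.1   42. ]
[ 75  76  27   9 198] [357.9 295.6] [719.3 -86.2  42. ]
```

```bash
python3 - <<'E'
from h import *
im=cv2.imread('pics/s10.png')
cv2.imwrite('pics/s10c.png',cv2.resize(im[190:310,270:430],None,fx=4.5,fy=4.5,interpolation=2))
E
```

```text
(no output)
```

View pics/s10c.png

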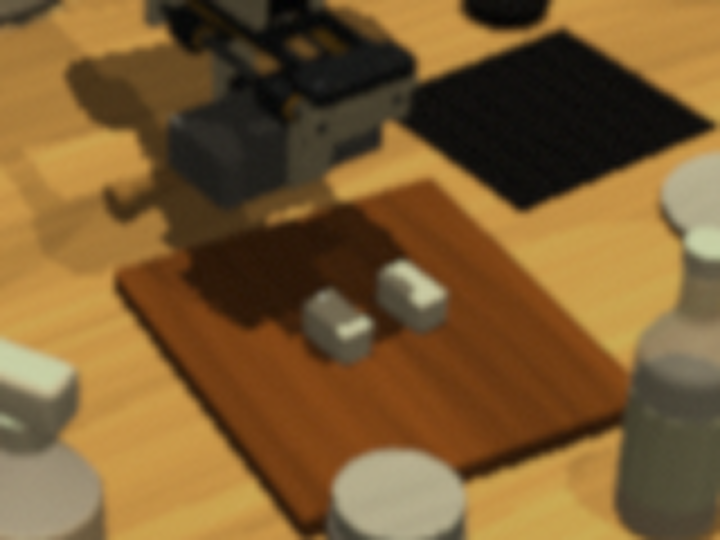

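Call:
arm_command(increments=[1, 0, 0, 10, 0, 1, 0, 0, 15, 0, 1, 0, 0, 48, 0, 1, 0, 0, 82, 0, 1, 0, 0, 82, 0, 1, 0, 0, 82, 0, 1, 0, 0, 50, 0, 1, 0, 0, 0, 0, 1, 60, 0, -40, 0, 1, 120, 0, -40, 0, 1, 160, 0, -40, 0, 1, 160, 0, -40, 0])

```text
time: 25.25
tool_pos: [489.8, 140.0, 141.6]
tcp_rot: [-3.142, -0.0, 1.602]
contact_force: [0.3, 0.2, -2.5]
grip_width: 61.7
```

```bash
python3 - <<'E'
from h import *
im=cap('scene','s11'); t=cap('top','t4'); print(sensors.get_obs()['tool_pos'])
print('top');cakes(t,'top',(230,150,350,275),v=120); print('scene'); cakes(im,'scene',(285,215,400,290),v=110)
E
```

```text
[490.10928511 137.26067235 141.37626429]
top
[ 44  50   9  18 147] [278.1 208.6] [582.7  26.1  42. ]
[ 67  51   9  17 152] [301.  209.1] [583.2 -29.5  42. ]
[ 55  88   9  17 152] [289.  246.1] [492.8  -3.1  42. ]
scene
[44 22 11  9 65] [334.2 240.8] [496.   -6.2  42. ]
[70 34 13 10 77] [361.  253.2] [584.4  24.1  42. ]
[54 40 13 11 78] [344.7 260. ] [585. -32.  42.]
```

Call:
arm_command(increments=[1, 60, -28, 0, 0, 1, 121, -55, 0, 0, 1, 121, -55, 0, 0, 1, 121, -55, 50, 0, 1, 121, -55, 100, 0, 1, 121, -55, 125, 0, 1, 121, -55, 133, 0, 1, 121, -55, 135.5, 0, 1, 121, -55, 135.5, 0])

```text
time: 26.48
tool_pos: [433.2, 256.6, 7.1]
tcp_rot: [3.14, -0.0, 1.597]
contact_force: [0.1, -0.2, -3.0]
grip_width: 61.9
```

Call:
arm_command(increments=[1, 0, 0, 1, 0, 1, 0, 0, 1.5, 0, 1, 0, 0, 1.5, 0, 0.15, 0, 0, 1.5, 0, 0.15, 0, 0, 1.5, 0, 0.15, 0, 0, 1.5, 0, 0, 0, 0, -60, 0, 0, 0, 0, -120, 0, 0, -60, 50, -180, 0, 0, -120, 100, -180, 0, 0, -180, 120, -180, 0, 0, -230, 150, -180, 0, 0, -230, 150, -180, 0])

```text
time: 28.1
tool_pos: [589.4, 28.1, 186.3]
tcp_rot: [3.141, 0.0, 1.596]
contact_force: [0.0, 0.8, 0.4]
grip_width: 92.4
```

```bash
cat >> h.py <<'E'
def allobj(t):
    c,h=crop(t,140,165,200,230); m=(h[...,1]<60)&(h[...,2]>110); r=rect(m,(140,165),12); print('lid',r[1],r[0])
    c,h=crop(t,365,230,455,315); m=(h[...,1]<90); 
    n,l,s,ct=cv2.connectedComponentsWithStats(m.astype(np.uint8)); i=1+s[1:,4].argmax()
    r=rect(l==i,(365,230),75); print('tin',r[1],r[0],s[i])
E
python3 - <<'E'
from h import *
t=cap('top','t5'); im=cap('scene','s12'); print(sensors.get_obs()['tool_pos'],sensors.get_obs()['tcp_rot'])
c,h=crop(t,140,230,228,310); m=(h[...,2]>70)&(h[...,1]<90); r=rect(m,(140,230),39); print('mould',r[0])
allobj(t)
cv2.imwrite('pics/t5c.png',cv2.resize(t[150:320,130:450],None,fx=2.5,fy=2.5))
E
```

```text
[590.01749393  26.90319141 185.92899045] [3.14060168e+00 1.21186402e-03 1.59316818e+00]
mould ((430.0398864746094, 232.15829467773438), (190.7130889892578, 174.4285125732422), 1.9482088088989258)
lid ((603.3156127929688, 300.92327880859375), 62.11671447753906) ((603.0703125, 300.52734375), (120.19649505615234, 120.46662902832031), 1.4870511293411255)
tin ((437.7045593261719, -289.5162353515625), 64.78012084960938) ((438.1166076660156, -289.73016357421875), (117.59192657470703, 125.77375030517578), 1.111314058303833) [  18   17   54   51 2176]
```

Call:
arm_command(increments=[0, -2, -6, 55, 0, 0, -2, -6, 110, 0, 0, -2, -6, 148, 0, 0, -2, -6, 158, 0, 0, -2, -6, 158, 0, 1, -2, -6, 158, 0, 1, -2, -6, 158, 0, 1, -2, -6, 158, 0, 1, -2, -6, 158, 0, 1, -2, -6, 158, 0, 1, -2, -6, 110, 0, 1, -2, -6, 50, 0, 1, -52, -30, 0, 0, 1, -105, -55, 0, 0, 1, -155, -80, 0, 0, 1, -205, -105, 0, 0, 1, -255, -135, 0, 0, 1, -303, -159, 0, 0, 1, -303, -159, 0, 0, 1, -303, -159, 0, 0])

```text
time: 30.7
tool_pos: [437.5, -276.0, 186.1]
tcp_rot: [-3.142, -0.001, 1.597]
contact_force: [0.2, -0.0, 0.2]
grip_width: 0.9
```

```bash
python3 - <<'E'
from h import *
t=cv2.imread('pics/t5.png')
c,h=crop(t,145,236,222,302); m=(h[...,2]>75)
n,l,s,ct=cv2.connectedComponentsWithStats(m.astype(np.uint8)); i=1+s[1:,4].argmax(); print('mould',rect(l==i,(145,236),39)[0],s[i])
im=cap('scene','s13'); t=cap('top','t6')
print('left'); cakes(t,'top',(230,150,350,275),v=120)
# scene: tin rim ellipse pieces
c=im[215:295,205:265]; cv2.imwrite('pics/tin.png',cv2.resize(np.hstack([c,t[235:315,375:435]]),None,fx=6,fy=6,interpolation=2))
E
```

```text
mould ((450.333984375, 240.07562255859375), (120.5882797241211, 159.94712829589844), 2.047459363937378) [  10    0   67   51 1795]
left
[ 67  51  10  17 155] [301.1 209.1] [583.2 -29.8  42. ]
[ 43  52  10  18 157] [277.5 210.1] [579.1  27.3  42. ]
[ 55  88   9  17 152] [289.  246.1] [492.8  -3.1  42. ]
```

View pics/tin.png

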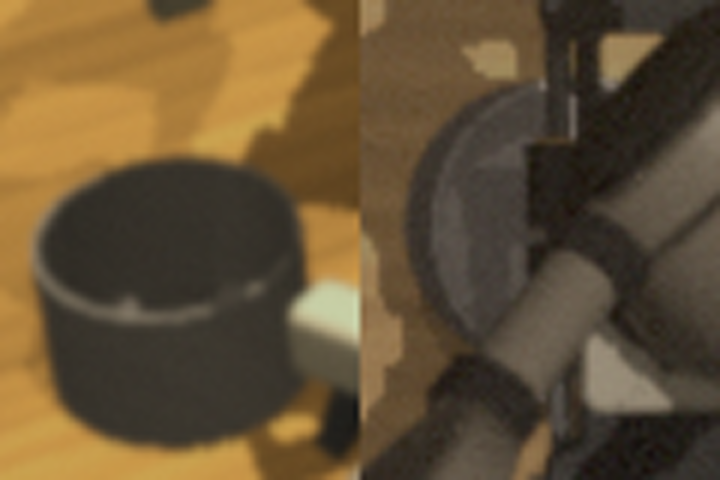

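```bash
cat >> h.py <<'E'
def cakerects(t,v=120,box=(230,150,350,275),z=42):
    c,h=crop(t,*box); m=((h[...,2]>v)&(h[...,1]<70)).astype(np.uint8)
    n,l,s,ct=cv2.connectedComponentsWithStats(m)
    for i in range(1,n):
        if s[i][4]>60: print(s[i],rect(l==i,box[:2],z)[0])
E
python3 - <<'E'
from h import *
t=cv2.imread('pics/t6.png'); cakerects(t)
print('tin scene',ray('scene',[(233.2,254.8)],75))
# check by projecting the rim
th=np.linspace(0,2*np.pi,60)
for x,y in((438,-292),(436,-290),(440,-294)):
    for n in('scene','top'):
        p=proj(n,np.c_[x+60*np.cos(th),y+60*np.sin(th),75+0*th]); print(n,x,y,p.min(0).round(1),p.max(0).round(1))
p=np.array([(38,245),(300,240),(180,158),(165,320)])/6+[205,215];print(p)
t0=cv2.imread('pics/t5.png'); g=cv2.cvtColor(t0,cv2.COLOR_BGR2HSV); print(g[272,372:448,1]); print(g[235:312,410,1])
h=cv2.cvtColor(t0,cv2.COLOR_BGR2HSV); print('matrow V',h[262,140:228,2]); print('matcol',h[232:308,190,2])
E
```

```text
[ 67  51  10  17 155] ((583.3624267578125, -30.655487060546875), (38.96627426147461, 21.822237014770508), 1.5669121742248535)
[ 43  52  10  18 157] ((578.1511840820312, 27.31764030456543), (41.358707427978516, 21.80817222595215), 1.544525384902954)
[ 55  88   9  17 152] ((492.9137878417969, -3.001589775085449), (38.65125274658203, 19.30135154724121), 1.6258937120437622)
tin scene [[ 441.88750664 -293.97978085   75.        ]]
scene 438 -292 [210.3 240.5] [256.  268.1]
top 438 -292 [385.2 246.5] [435.8 297.6]
scene 436 -290 [210.7 239.9] [256.3 267.5]
top 436 -290 [384.3 247.4] [434.9 298.4]
scene 440 -294 [209.9 241.1] [255.6 268.8]
top 440 -294 [386.  245.7] [436.6 296.7]
[[211.33333333 255.83333333]
 [255.         255.        ]
 [235.         241.33333333]
 [232.5        268.33333333]]
[113 115 118 116 121 114 116 111 111 117  98  66  60  67  61  37  44  36
  37  32  33  35  34  36  38  36  37  35  39  36  36  35  35  33  35  35
  34  34  34  37  36  35  36  37  36  34  36  36  38  37  34  37  37  36
  41  48  56  65  84  67  84  75  66  43  48  97 112 112 115 115 114 114
 111 113 1
[... 305 characters left out ...]
123 116 114 117]
matrow V [151 153 153 152 150 121  63  44  42  35  37  34  37  42  54  91 103 100
 105 104 104 108 102 103 101 104 103 105 103 103 101 104 104 105 105 103
 105 104 104 105 107 104 104 106 108 105 106 106 105  97  97 108 114 116
 121 121 121 124 127 125 109  87  69  53  52  69  77  82  81  87  86  90
  91  94  93  91  96  96 101 100 100 101 101 105 100 104 104 103]
matcol [153 151 142  76  43  37  37  37  42  34  41  34  42  39  34  33  36  41
  42  48  46  51  58  64  83  89  90  91  88  96  97  96  96  97  97  98
  95  93  95  97  99  92  88  92  92  90  88  84  85  81  63  53  50  36
  38  34  29  36  34  28  30  33  34  37  36  27  32  34  36  33  48 113
 142 143 133 116]
```

Call:
arm_command(increments=[0, 50, 25, 0, 0, 0, 100, 50, 0, 0, 0, 150, 75, 0, 0, 0, 200, 100, 0, 0, 0, 250, 125, 0, 0, 0, 301, 149, 0, 0, 0, 301, 149, 0, 0, 0, 301, 149, 60, 0, 0, 301, 149, 120, 0, 0, 301, 149, 155, 0, 0, 301, 149, 165, 0, 0, 301, 149, 165, 0, 1, 301, 149, 165, 0, 1, 301, 149, 165, 0, 1, 301, 149, 165, 0, 1, 301, 149, 165, 0, 1, 301, 149, 165, 0, 1, 301, 149, 130, 0, 1, 301, 149, 80, 0])

```text
time: 33.17
tool_pos: [577.2, 28.6, 105.7]
tcp_rot: [-3.138, -0.0, 1.598]
contact_force: [-0.1, -0.4, -0.5]
grip_width: 42.0
```

Call:
arm_command(increments=[1, -40, -20, -30, 0, 1, -90, -45, -30, 0, 1, -140, -70, -30, 0, 1, -190, -95, -30, 0, 1, -240, -120, -30, 0, 1, -290, -140, -30, 0, 1, -303, -147, -30, 0, 1, -303, -147, -30, 0, 1, -303, -147, 10, 0, 1, -303, -147, 50, 0, 1, -303, -147, 80, 0, 1, -303, -147, 92, 0, 1, -303, -147, 94, 0, 1, -303, -147, 94, 0])

```text
time: 34.92
tool_pos: [440.2, -276.6, 13.5]
tcp_rot: [3.141, -0.0, 1.6]
contact_force: [-1.0, 3.3, 5.0]
grip_width: 41.7
```

Call:
arm_command(increments=[0.45, 0, 0, -1, 0, 0.45, 0, 0, -1, 0, 0.45, 0, 0, -1, 0, 0.45, 0, 0, -40, 0, 0.45, 0, 0, -90, 0, 0, 0, 0, -140, 0, 0, 0, 0, -140, 0])

```text
time: 35.8
tool_pos: [441.5, -279.8, 156.1]
tcp_rot: [3.135, 0.006, 1.598]
contact_force: [-0.1, -0.2, 0.2]
grip_width: 66.1
```

```bash
python3 - <<'E'
from h import *
t=cap('top','t7'); im=cap('scene','s14'); o=sensors.get_obs(); print(o['tool_pos'],o['tcp_rot'][2],o['contact_force'])
cakerects(t); print('scene'); cakes(im,'scene',(205,235,262,275),z=27,v=110); allobj(t)
c=im[215:295,205:265]; h=cv2.cvtColor(c,cv2.COLOR_BGR2HSV); m=(h[...,1]<60)&(h[...,2]<100); r=cv2.findContours(m.astype(np.uint8),0,1)[0]; r=max(r,key=cv2.contourArea); print(cv2.boundingRect(r))
E
```

```text
[ 439.49038954 -278.16641814  152.11590821] 1.5975716284493329 [ 0.32500226 -0.28349322 -0.73533898]
[ 67  51  10  17 157] ((583.3624267578125, -30.655487060546875), (38.96627426147461, 21.822237014770508), 1.5669121742248535)
[ 55  88   9  17 152] ((492.9137878417969, -3.001589775085449), (38.65125274658203, 19.30135154724121), 1.6258937120437622)
scene
[49 28  8  8 49] [258. 266.] [ 464.3 -236.1   27. ]
lid ((603.8840942382812, 300.68975830078125), 61.90897750854492) ((603.0701904296875, 300.52734375), (120.19645690917969, 120.46666717529297), 1.4869465827941895)
tin ((432.2198181152344, -297.1063537597656), 131.6390838623047) ((438.6238098144531, -299.84991455078125), (199.11016845703125, 191.6086883544922), 0.7389112114906311) [   8    0   82   85 4718]
(7, 28, 43, 45)
```

Call:
arm_command(increments=[0, 50, 30, -10, 0, 0, 100, 60, -10, 0, 0, 150, 90, -10, 0, 0, 200, 120, -10, 0, 0, 244, 149, -10, 0, 0, 244, 149, -10, 0, 0, 244, 149, 50, 0, 0, 244, 149, 100, 0, 0, 244, 149, 125, 0, 0, 244, 149, 131, 0, 0, 244, 149, 131, 0, 1, 244, 149, 131, 0, 1, 244, 149, 131, 0, 1, 244, 149, 131, 0, 1, 244, 149, 131, 0, 1, 244, 149, 131, 0, 1, 244, 149, 80, 0, 1, 244, 149, 46, 0, 1, 244, 149, 46, 0])

```text
time: 38.28
tool_pos: [583.7, -30.6, 109.1]
tcp_rot: [3.136, 0.001, 1.598]
contact_force: [-0.1, -0.1, 0.5]
grip_width: 41.5
```

```bash
python3 - <<'E'
from h import *
t=cap('top','t8'); im=cap('scene','s15')
c,h=crop(t,365,230,455,315); m=(h[...,1]<90)
n,l,s,ct=cv2.connectedComponentsWithStats(m.astype(np.uint8)); i=1+s[1:,4].argmax(); print('tin box',s[i]+np.array([365,230,0,0,0]))
print('cake in tin'); cakes(t,'top',(385,245,437,299),z=27,v=140)
c,h=crop(t,147,238,220,302); m=(h[...,2]>68)
n,l,s,ct=cv2.connectedComponentsWithStats(m.astype(np.uint8)); i=1+s[1:,4].argmax(); print('mould',rect(l==i,(147,238),39)[0],s[i])
allobj(t)
E
```

```text
tin box [ 383  247   54   51 2183]
cake in tin
[   2    7   40   41 1100] [406.9 273.3] [ 433.9 -292.6   27. ]
mould ((431.78558349609375, 259.93414306640625), (60.271175384521484, 119.38851928710938), 1.5778759717941284) [   8   18   50   26 1293]
lid ((603.851806640625, 300.7226867675781), 61.90520477294922) ((603.0703125, 300.52734375), (120.19649505615234, 120.46662902832031), 1.4870511293411255)
tin ((437.6822509765625, -289.9761962890625), 64.33972930908203) ((438.1188659667969, -289.7300109863281), (117.58690643310547, 125.77442169189453), 1.1121206283569336) [  18   17   54   51 2183]
```

Call:
arm_command(increments=[1, -40, -20, -30, 0, 1, -90, -45, -30, 0, 1, -140, -75, -30, 0, 1, -190, -105, -30, 0, 1, -240, -135, -30, 0, 1, -269, -151, -30, 0, 1, -269, -151, -30, 0, 1, -269, -151, 10, 0, 1, -269, -151, 50, 0, 1, -269, -151, 80, 0, 1, -269, -151, 91, 0, 1, -269, -151, 93, 0, 1, -269, -151, 93, 0, 0.45, -269, -151, 93, 0, 0.45, -269, -151, 93, 0, 0.45, -269, -151, 93, 0, 0.45, -269, -151, 50, 0, 0.45, -269, -151, 0, 0, 0, -269, -151, -40, 0, 0, -269, -151, -40, 0])

```text
time: 40.88
tool_pos: [439.8, -303.8, 148.7]
tcp_rot: [3.137, 0.004, 1.598]
contact_force: [0.2, 1.0, -0.8]
grip_width: 65.9
```

Call:
arm_command(increments=[0, 50, 10, -10, 0, 0, 100, 20, -10, 0, 0, 150, 30, -10, 0, 0, 200, 45, -10, 0, 0, 250, 55, -10, 0, 0, 298, 63, -10, 0, 0, 298, 63, -10, 0, 0, 298, 63, 50, 0, 0, 298, 63, 100, 0, 0, 298, 63, 120, 0, 0, 298, 63, 125, 0, 0, 298, 63, 125, 0, 1, 298, 63, 125, 0, 1, 298, 63, 125, 0, 1, 298, 63, 125, 0, 1, 298, 63, 125, 0, 1, 298, 63, 125, 0, 1, 298, 63, 80, 0, 1, 298, 63, 40, 0, 1, 298, 63, 40, 0])

```text
time: 43.38
tool_pos: [495.1, -4.0, 109.0]
tcp_rot: [3.135, 0.001, 1.598]
contact_force: [0.4, -0.7, 0.5]
grip_width: 41.3
```

```bash
python3 - <<'E'
from h import *
t=cap('top','t9'); im=cap('scene','s16'); allobj(t)
h=cv2.cvtColor(t,cv2.COLOR_BGR2HSV)
for r in (262,268,272,276,282): print(r,h[r,386:436,2])
E
```

```text
lid ((603.851806640625, 300.7226867675781), 61.90520477294922) ((603.0709228515625, 300.49908447265625), (120.19645690917969, 120.41018676757812), 1.4869465827941895)
tin ((438.90264892578125, -290.1038818359375), 64.09344482421875) ((438.1150207519531, -289.73602294921875), (117.54793548583984, 125.81327056884766), 1.2147167921066284) [  18   17   54   51 2168]
262 [ 58  61  80 137 134 137 137 142 144 103  96 110 114 118 117 118 116 121
 132 134 143 142 141 141 138 140 142 143 148 148 148 151 148 148 146 142
 139 134 123  81  58  58  59  62  65  61  82 122 140 147]
268 [ 78 131 133 149 151 155 152 151 146  96  92 148 160 161 160 161 159 158
 155 153 153 158 161 161 158 158 155 154 154 150 145 146 147 147 148 149
 150 149 145 148 136  90  62  60  61  61  62  61  79 117]
272 [ 78 139 130 146 152 153 153 154 148  94  92 151 160 158 160 160 161 159
 158 150 128 157 160 161 161 158 158 156 153 146 149 150 147 145 147 147
 149 149 148 148 137  92  73  64  61  59  59  63  68 104]
276 [ 72 127 133 149 152 150 148 151 146  94  87 151 160 160 159 160 162 160
 159 152 153 157 159 160 158 161 160 158 150 134 147 151 151 150 149 148
 145 149 149 145 129  87  70  61  59  59  60  61  73 112]
282 [ 59  57  75 135 138 146 148 151 151 148 147 149 151 148 148 149 149 147
 147 142 140 138 139 144 142 143 143 143 151 153 150 152 149 151 149 150
 149 139  98  77  69  61  63  65  58  62  71 101 135 134]
```

Call:
arm_command(increments=[1, -40, -10, -35, 0, 1, -90, -20, -35, 0, 1, -140, -30, -35, 0, 1, -190, -43, -35, 0, 1, -240, -55, -35, 0, 1, -285, -63, -35, 0, 1, -285, -63, -35, 0, 1, -285, -63, 0, 0, 1, -285, -63, 40, 0, 1, -285, -63, 65, 0, 1, -285, -63, 74, 0, 1, -285, -63, 75, 0, 1, -285, -63, 75, 0, 0.45, -285, -63, 75, 0, 0.45, -285, -63, 75, 0, 0.45, -285, -63, 75, 0, 0.45, -285, -63, 40, 0, 0.45, -285, -63, 0, 0, 0, -285, -63, -60, 0, 0, -285, -63, -60, 0])

```text
time: 45.98
tool_pos: [440.0, -291.8, 170.4]
tcp_rot: [3.135, 0.006, 1.598]
contact_force: [-0.3, 0.3, -0.4]
grip_width: 66.0
```

```bash
python3 - <<'E'
from h import *
t=cap('top','t10'); im=cap('scene','s17'); allobj(t)
uv=proj('scene',[603.5,300.7,40])[0]; print(uv)
x,y=uv.astype(int); c,h=crop(im,x-15,y-14,x+15,y+20); m=(h[...,2]<60).astype(np.uint8)
n,l,s,ct=cv2.connectedComponentsWithStats(m); i=1+s[1:,4].argmax(); b=s[i]; print(b,'knob', ray('scene',[(ct[i][0]+x-15,ct[i][1]+y-14)],26))
c,h=crop(t,150,180,190,220); m=(h[...,2]<70).astype(np.uint8); n,l,s,ct=cv2.connectedComponentsWithStats(m); i=1+s[1:,4].argmax();print('knob top',s[i],ray('top',[ct[i]+[150,180]],26))
E
```

```text
lid ((603.3516235351562, 300.8822021484375), 62.120670318603516) ((603.0701904296875, 300.52734375), (120.19645690917969, 120.46666717529297), 1.4869465827941895)
tin ((436.7010803222656, -310.4764099121094), 129.3883819580078) ((439.0281066894531, -310.4098205566406), (198.1394805908203, 171.88265991210938), 1.1275131702423096) [  17    0   73   85 4584]
[438.42645242 227.03577455]
[12 13  7 10 51] knob [[603.31216039 301.39111444  26.        ]]
knob top [13 14 10  9 68] [[603.36603885 300.50291903  26.        ]]
```

Both views put the lid at (603.3, 300.8).

Call:
arm_command(increments=[0, 50, 15, 0, 0, 0, 100, 30, 0, 0, 0, 150, 45, 0, 0, 0, 200, 60, 0, 0, 0, 250, 76, 0, 0, 0, 300, 91, 0, 0, 0, 350, 106, 0, 0, 0, 400, 121, 0, 0, 0, 450, 137, 0, 0, 0, 500, 152, 0, 0, 0, 550, 167, 0, 0, 0, 589, 179, 0, 0, 0, 589, 179, 0, 0, 0, 589, 179, 50, 0, 0, 589, 179, 90, 0, 0, 589, 179, 90, 0])

```text
time: 48.08
tool_pos: [597.9, 301.2, 71.2]
tcp_rot: [-3.132, 0.004, 1.597]
contact_force: [0.0, -0.7, 0.5]
grip_width: 92.0
```

Call:
arm_command(increments=[0, 0, 4, 30, 0, 0, 0, 4, 50, 0, 0, 0, 4, 60, 0, 0, 0, 4, 60, 0, 0, 0, 4, 60, 0])

```text
time: 48.7
tool_pos: [605.6, 303.6, 17.3]
tcp_rot: [3.14, -0.0, 1.598]
contact_force: [0.2, -0.2, 0.7]
grip_width: 91.9
```

```bash
python3 - <<'E'
from h import *
for _ in range(3):
    imaging.capture('top'); o=sensors.get_obs(); print(o['tool_pos'].round(2),o['contact_force'].round(1))
E
```

```text
[605.62 303.65  17.35] [-0.2  0.  -0.9]
[605.57 303.65  17.33] [ 0.4 -0.4 -0. ]
[605.46 303.61  17.18] [0.1 0.4 0.2]
```

Call:
arm_command(increments=[0, -3, -2, 0, 0, 0, -3, -2, 0, 0, 1, -3, -2, 0, 0, 1, -3, -2, 0, 0, 1, -3, -2, 0, 0, 1, -3, -2, 0, 0, 1, -3, -2, 0, 0, 1, -3, -2, 0, 0, 1, -3, -2, 0, 0, 1, -3, -2, -20, 0, 1, -3, -2, -60, 0, 1, -3, -2, -110, 0, 1, -3, -2, -150, 0, 1, -3, -2, -150, 0])

```text
time: 50.6
tool_pos: [605.0, 301.1, 172.1]
tcp_rot: [3.133, -0.003, 1.598]
contact_force: [0.3, -0.0, -0.9]
grip_width: 21.1
```

```bash
python3 - <<'E'
from h import *
t=cap('top','t11'); im=cap('scene','s18'); o=sensors.get_obs(); print(o['tool_pos'],o['tcp_rot'])
c,h=crop(t,365,230,455,315); m=(h[...,1]<90); n,l,s,ct=cv2.connectedComponentsWithStats(m.astype(np.uint8)); i=1+s[1:,4].argmax();print('tin box',s[i]+np.array([365,230,0,0,0]))
c=im[215:295,205:265]; h=cv2.cvtColor(c,cv2.COLOR_BGR2HSV)
print((h[...,2])[[20,40,60]]); print(h[15:60,28,2])
h=cv2.cvtColor(t,cv2.COLOR_BGR2HSV); print(h[240:305,410,2]); print(h[272,380:442,2])
E
```

```text
[602.87737767 300.26888391 166.89274963] [ 3.14095846e+00 -8.60163323e-05  1.59772931e+00]
tin box [ 377  253   55   52 2185]
[[198 197 197 196 195 197 197 196 196 194 194 193 194 192 192 193 193 194
  195 196 197 199 198 198 199 198 197 197 197 195 194 193 192 193 193 194
  195 195 197 198 199 200 200 200 200 201 201 199 200 199 200 200 201 201
  201 200 199 197 196 195]
 [200 200 200 200 201 199 196 180 147 116  80  55  50  51  53  53  54  55
   55  57  56  56  56  57  57  62  89 136 175 192 196 197 198 198 197 192
  170 129  88  64  57  54  55  55  56  61  73  90 101  88  68  58  86 145
  173 176 175 174 173 174]
 [172 171 170 170 171 172 177 178 175 167 154 122  78  56  54  54  54  54
   55  56  56  57  57  56  59  58  58  57  56  56  58  57  58  58  60  60
   59  60  60  60  59  59  58  58  58  56  57  59  65  79  87  87  88  89
   89  90  91  91  92  94]]
[192 193 198 200 200 197 185 152 101  68  59  60  59  58  57  58  58  57
  57  58  59  84 140 179 189 175 142 105  88  90 108 132 141 116  79  62
  60  58  58  60  59  58  58  56  57]
[161 161 163 160 159 161 159 160 161 161 160 159 161 156 137 105  72  87
 123 141 141 145 141 147 158 160 159 158 155 155 157 156 154 154 156 156
 159 157 161 160 160 158 157 160 160 161 161 160 159 160 159 160 161 162
 161 155 141  94  77  69  68  79 111 141 144]
[ 66  83 137 137 149 159 159 161 156 105  83 108 162 166 165 115  98 154
 166 169 169 168 168 165 162 160 139 160 160 157 154 154 157 157 156 159
 157 156 155 154 146  91  71  65  65  67  62  67  82 123 142 157 158 160
 159 160 158 157 160 159 157 159]
```

```bash
cat >> h.py <<'E'
def tin(t):
    k=6; x0,y0,x1,y1=360,230,455,320
    c=cv2.resize(t[y0:y1,x0:x1],None,fx=k,fy=k,interpolation=cv2.INTER_CUBIC)
    h=cv2.cvtColor(c,cv2.COLOR_BGR2HSV); m=((h[...,1]<85)).astype(np.uint8); m=cv2.medianBlur(m,11)
    n,l,s,ct=cv2.connectedComponentsWithStats(m); i=1+s[1:,4].argmax()
    b=s[i]; lo=np.array([b[0],b[1]])/k+[x0,y0]-.4; hi=lo+np.array([b[2],b[3]])/k
    return lo,hi
E
python3 - <<'E'
from h import *
th=np.linspace(0,2*np.pi,180)
for n in ('t0','top0','t5','t8','t9','t11'):
    try: t=cv2.imread(f'pics/{n}.png'); print(n,*tin(t))
    except Exception as e: print(n,e)
# fit: rows min,max and col max from rim
from scipy.optimize import least_squares
def fit(lo,hi):
    def f(p):
        q=proj('top',np.c_[p[0]+60*np.cos(th),p[1]+60*np.sin(th),75+0*th]); return [q[:,1].min()-lo[1],q[:,1].max()-hi[1],q[:,0].max()-hi[0]]
    r=least_squares(f,[430,-285]); return r.x,r.fun
for n in('t9','t11'): print(n,fit(*tin(cv2.imread(f'pics/{n}.png'))))
# scene: rim left/top/bottom bounding by tin mask
for n in('s16','s18'):
    im=cv2.imread(f'pics/{n}.png'); k=6; c=cv2.resize(im[215:300,195:270],None,fx=k,fy=k,interpolation=2)
    h=cv2.cvtColor(c,cv2.COLOR_BGR2HSV); m=(h[...,2]<110).astype(np.uint8); m=cv2.medianBlur(m,11)
    N,l,s,ct=cv2.connectedComponentsWithStats(m)
    for i in range(1,N):
        if s[i][4]>5000: print(n,s[i][:2]/k+[195,215],(s[i][:2]+s[i][2:4])/k+[195,215])
for x,y in((439,-293),(425,-279)):
  q=proj('scene',np.c_[x+60*np.cos(th),y+60*np.sin(th),75+0*th]); q2=proj('scene',np.c_[x+60*np.cos(th),y+60*np.sin(th),0*th]); print(q.min(0),q.max(0),q2.max(0))
E
```

```text
t0 'NoneType' object is not subscriptable
top0 [382.93333333 246.93333333] [436.93333333 298.1       ]
t5 [382.6        246.93333333] [436.93333333 297.93333333]
t8 [382.6        246.76666667] [436.93333333 297.93333333]
t9 [382.76666667 246.76666667] [436.93333333 297.93333333]
t11 [377.26666667 252.93333333] [431.26666667 304.1       ]
t9 (array([ 437.38899396, -294.78304303]), array([ 0.0538238 , -0.05335148, -0.00022631]))
t11 (array([ 422.59406387, -281.49319229]), array([ 1.53650182e-02, -1.52367626e-02, -6.25699597e-05]))
s16 [211.33333333 242.        ] [270.         291.16666667]
s18 [214.16666667 238.        ] [270.         291.16666667]
[210.0830718  240.81921994] [255.81760358 268.49213169] [257.94712996 290.34824084]
[213.03924292 236.74728062] [258.17287769 263.73732967] [260.19792552 285.49236559][ WARN:0@0.585] global loadsave.cpp:275 findDecoder imread_('pics/t0.png'): can't open/read file: check file path/integrity
```

Call:
arm_command(increments=[1, -45, -15, 0, 0, 1, -90, -30, 0, 0, 1, -135, -45, 0, 0, 1, -180, -60, 0, 0, 1, -225, -76, 0, 0, 1, -270, -91, 0, 0, 1, -315, -106, 0, 0, 1, -360, -121, 0, 0, 1, -405, -137, 0, 0, 1, -450, -152, 0, 0, 1, -500, -169, 0, 0, 1, -540, -182, 0, 0, 1, -576, -195, 0, 0, 1, -576, -195, 0, 0, 1, -576, -195, 30, 0, 1, -576, -195, 50, 0, 1, -576, -195, 50, 0, 1, -576, -195, 50, 0])

```text
time: 52.95
tool_pos: [424.0, -280.3, 116.6]
tcp_rot: [3.142, 0.0, 1.598]
contact_force: [0.3, -0.5, -1.4]
grip_width: 20.9
```

```bash
python3 - <<'E'
from h import *
im=cap('scene','s19'); t=cap('top','t12'); o=sensors.get_obs(); print(o['tool_pos'],o['tcp_rot'],o['grip_width'])
k=5; a=cv2.resize(im[180:300,190:270],None,fx=k,fy=k,interpolation=2); b=cv2.resize(t[220:340,360:440],None,fx=k,fy=k,interpolation=2)
cv2.imwrite('pics/hov.png',np.hstack([a,b]))
E
```

```text
[ 424.14348352 -280.72968841  117.01112977] [3.1405323e+00 9.5034025e-04 1.5980539e+00] 21.15753782773644
```

View pics/hov.png

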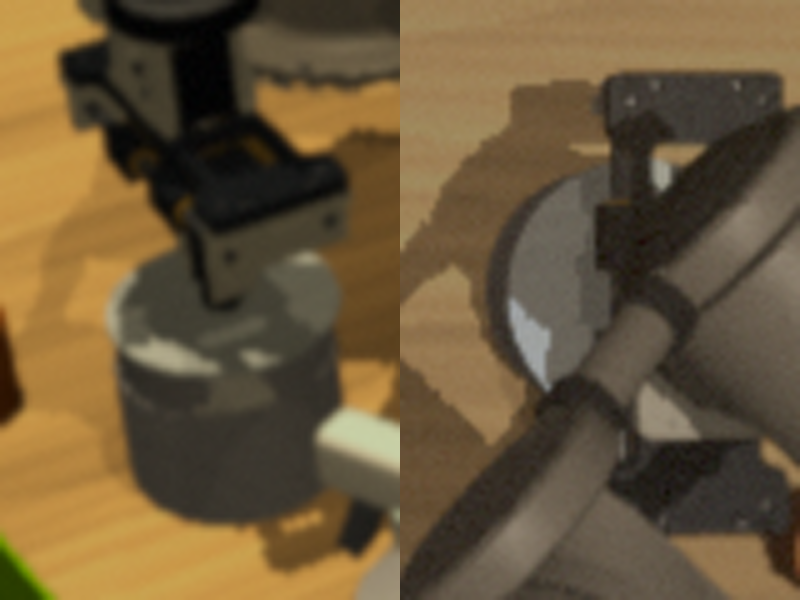

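```bash
python3 - <<'E'
from h import *
th=np.linspace(0,2*np.pi,180)
for x,y in((424,-280.5),(424,-276.5),(428,-280.5)):
  q=proj('scene',np.c_[x+62*np.cos(th),y+62*np.sin(th),112.5+0*th]); b=proj('scene',np.c_[x+62*np.cos(th),y+62*np.sin(th),108.5+0*th])
  w=proj('scene',np.c_[x+60*np.cos(th),y+60*np.sin(th),40+0*th]);t=proj('top',np.c_[x+62*np.cos(th),y+62*np.sin(th),112.5+0*th])
  print((x,y),'lid cols',q[:,0].min(),q[:,0].max(),'bottom',b[:,1].max(),'tin body z40 cols',w[:,0].min(),w[:,0].max(),'top lid',t.min(0),t.max(0))
im=cv2.imread('pics/s19.png'); h=cv2.cvtColor(im,cv2.COLOR_BGR2HSV)
for r in (242,268,272,276): print(r,h[r,205:265,2], )
print(h[268,205:265,1]); t=cv2.imread('pics/t12.png'); h=cv2.cvtColor(t,cv2.COLOR_BGR2HSV);print(h[277,370:402,1],h[277,370:402,2]); print(h[245:262,397,2],h[245:262,413,2])
E
```

```text
(424, -280.5) lid cols 209.6622424285689 257.1850218019874 bottom 253.95652072912472 tin body z40 cols 214.10135222673406 258.4803555690826 top lid [381.5726835  251.14971026] [435.64669015 305.74767285]
(424, -276.5) lid cols 211.10220521693975 258.5393796445008 bottom 253.44181828132324 tin body z40 cols 215.48532499638344 259.78851426655143 top lid [379.8195088  251.10592877] [433.91216423 305.71119125]
(428, -280.5) lid cols 210.24376010915628 257.86268391224104 bottom 254.77174455470902 tin body z40 cols 214.67194552134964 259.1381554530622 top lid [381.60721663 249.39771251] [435.67208729 303.97968453]
242 [197 197 196 196 195 193 182 168 134 103  90  91  91  85  73  66  65  64
  64  65  64  66  67  65  65  64  57  51  50  47  48  52  59  66  68  69
  70  70  67  68  68  70  79  91  95  96  96  96  96  97  97  95  95  99
 102 102 101 101 100  98]
268 [181 179 179 178 173 162 155 154 155 143  98  62  54  53  52  54  55  55
  57  57  55  57  55  55  55  54  56  55  55  55  55  55  57  59  60  60
  61  62  60  60  60  59  60  59  58  57  58  76 119 152 170 181 189 194
 197 200 202
[... 458 characters left out ...]
 57  63  73  83  87  88  88
  88  91  91  91  91  93]
[166 167 167 168 168 165 168 167 166 162 141  78  57  58  49  57  56  60
  58  54  60  54  56  56  56  57  55  56  56  51  60  56  58  56  55  55
  63  53  55  60  55  61  55  61  62  58  57  64  75  70  71  66  62  59
  54  52  50  52  52  51]
[110 109 113 113 116 116 120  80  75  60  53  57  39  38  36  44  41  39
  41  41  40  34  36  38  41  37  46  41  46  46  36  53] [158 159 158 154 119 108 106  73  58  60  58  81 105 106 107 104 107 105
 107 107 103 105 105 107 105 104  88  80  83  83  84  82]
[108 113 112 125 153 151 111 105  98  85  82  85  85  85  84  87  87] [ 48  43  47  80 134 156 152 143 153 154 153 140  83  45  38  39  42]
```

Call:
arm_command(increments=[1, -0.7, -1, 10, 0, 1, -0.7, -1, 20, 0, 1, -0.7, -1, 23, 0, 1, -0.7, -1, 26, 0, 1, -0.7, -1, 28, 0, 1, -0.7, -1, 30, 0, 1, -0.7, -1, 32, 0, 1, -0.7, -1, 32, 0])

```text
time: 54.05
tool_pos: [422.8, -282.0, 88.4]
tcp_rot: [3.14, 0.003, 1.598]
contact_force: [-10.1, 5.8, 34.4]
grip_width: 21.1
```

Call:
arm_command(increments=[1, 0, 0, -8, 0, 1, 1.2, -2, -8, 0, 1, 1.2, -2, -8, 0, 1, 1.2, -2, -4, 0, 1, 1.2, -2, -2, 0, 1, 1.2, -2, 0, 0, 1, 1.2, -2, 0, 0])

```text
time: 54.92
tool_pos: [421.3, -281.3, 87.8]
tcp_rot: [3.139, 0.003, 1.598]
contact_force: [-7.2, 3.7, 35.7]
grip_width: 20.9
```

Call:
arm_command(increments=[1, 0, 0, -8, 0, 1, 1.5, -2.5, -8, 0, 1, 1.5, -2.5, -8, 0, 1, 1.5, -2.5, -4, 0, 1, 1.5, -2.5, -2, 0, 1, 1.5, -2.5, 0, 0, 1, 1.5, -2.5, 0, 0])

```text
time: 55.8
tool_pos: [418.3, -279.1, 87.5]
tcp_rot: [3.14, 0.002, 1.598]
contact_force: [-7.0, 5.3, 36.6]
grip_width: 21.2
```

```bash
python3 - <<'E'
from h import *
im=cap('scene','s20'); t=cap('top','t13'); o=sensors.get_obs(); print(o['tool_pos'],o['contact_force'],o['moment'])
h=cv2.cvtColor(im,cv2.COLOR_BGR2HSV)
for c in (218,222,226,230,234,240,246,250): print(c,h[236:292,c,2])
for r in (250,255,262,266): print(r,h[r,205:265,2])
t0=cv2.imread('pics/t11.png')
hh=cv2.cvtColor(t0,cv2.COLOR_BGR2HSV)[254:304:2,378:432:2,2]; print('\n'.join(' '.join('%3d'%v for v in r) for r in hh))
E
```

```text
[ 418.28765622 -279.12100746   87.50409857] [-6.73114794  5.44919613 37.0752625 ] [ 0.80444824  1.18294702 -0.00598382]
218 [195 196 190 167 132 108 101  87  72  66  64  66  78  86  87  88  88  91
  98 121 152 158 132  87  60  54  54  54  52  53  52  54  54  53  54  56
  56  61  68  79 102 134 169 192 196 193 194 198 199 200 200 199 200 200
 201 202]
222 [186 151 101  74  66  65  66  65  65  66  65  65  66  64  64  64  66  72
  91 140 169 177 174 155 116  74  58  56  55  55  56  56  54  56  55  54
  55  55  55  54  55  56  57  73 117 166 193 201 201 200 199 199 201 201
 201 202]
226 [ 90  76  68  66  66  66  65  67  67  66  66  65  65  65  66  65  65  65
  67  84 126 159 173 173 151 112  75  59  57  57  56  57  56  55  53  53
  57  56  55  56  56  55  55  55  55  76 127 175 195 200 200 201 201 202
 200 201]
230 [ 20  16  16  16  15  14  17  30  47  57  58  60  62  64  64  66  67  76
  81  78  78  91 111 133 141 118  83  64  57  55  56  55  56  54  53  54
  53  54  56  56  54  54  52  55  55  56  69 113 159 187 199 202 202 202
 202 202]
234 [ 64  73  73  69  68  70  71  70  70  68  65
[... 3879 characters left out ...]
 159 162 159 161 160 157  99  70  67  67  87 135 145
152 139  94  83 141 155 157 157 158 158 158 155 157 156 158 159 161 162 155 136  73  67  67  76 129 139 150
154 142 132  77 102 146 157 158 158 161 155 157 156 158 156 159 161 158 107  74  68  67  68 127 147 152 152
151 150 134 132  92 123 143 155 159 160 160 156 157 157 156 156 141  95  67  69  67  72 112 142 152 154 153
152 150 146 135 136 113 107 127 140 145 146 144 143 144 138  99  77  69  63  66  76 124 139 150 150 151 149
153 153 151 142 137 137 133 119 133 111  81  76  75  71  67  67  68  69  82 112 139 137 148 149 148 150 148
157 159 159 156 147 142 140 141 140 123 140 133 113 109 106 110 111 122 141 136 141 152 153 153 152 152 150
```

```bash
cat > fit.py <<'E'
from h import *
from scipy.optimize import least_squares
th=np.linspace(0,2*np.pi,361)
def arc(x,y,r,z,cols,tx=0,ty=0):
    q=proj('scene',np.c_[x+r*np.cos(th),y+r*np.sin(th),z+tx*r*np.cos(th)+ty*r*np.sin(th)])
    out=[]
    for c in cols:
        i=np.where((q[:-1,0]-c)*(q[1:,0]-c)<=0)[0]; out.append(max(q[i,1]) if len(i) else q[:,1].max())
    return np.array(out)
def cross(col,r0,r1,thr,down):  # subpixel crossing of V
    for r in range(r0,r1):
        a,b=float(col[r]),float(col[r+1])
        if (a>=thr>b) if down else (a<thr<=b): return r+(thr-a)/(b-a)
    return np.nan
def run(name,lx,ly):
    V=cv2.cvtColor(cv2.imread(f'pics/{name}.png'),cv2.COLOR_BGR2HSV)[...,2]
    cb=np.arange(222,244); base=np.array([cross(V[:,c],270,292,125,False) for c in cb])
    r=least_squares(lambda p:np.nan_to_num(arc(p[0],p[1],60,0,cb)-base),[424,-280],loss='soft_l1'); print('tin base fit',r.x,np.abs(r.fun).mean())
    cl=np.array([217,218,219,220,221,222,223,224,225,226,227,228,229,238,239,240,241,242]); low=[]
    for c in cl:
        s=V[248:266,c].astype(float); k=s.argmax(); thr=(s[k]+57)/2; low.append(cross(V[:,c],248+k,275,thr,True))
    low=np.array(low)
    for z in (75,79,83): print(z,(low-arc(lx,ly,62,z,cl)).round(1))
run('s20',418.3,-279.1)
V=None
run('s19',424,-280.5)
E
python3 fit.py
```

```text
tin base fit [ 421.21173015 -274.08041688] 0.7612831775055636
75 [-1.6 -1.4 -1.7 -1.8 -1.7 -1.5 -1.5 -1.5 -1.5 -1.5 -1.5 -1.5 -1.5 -3.
 -2.5 -1.8 -1.5 -1.3]
79 [-0.4 -0.3 -0.5 -0.6 -0.5 -0.4 -0.4 -0.3 -0.3 -0.4 -0.3 -0.4 -0.3 -1.8
 -1.3 -0.6 -0.2 -0.1]
83 [ 0.7  0.7  0.6  0.5  0.6  0.7  0.8  0.8  0.8  0.8  0.8  0.9  0.9 -0.5
 -0.1  0.7  1.   1.2]
tin base fit [ 426.30302792 -274.75445835] 0.5186847393612637
75 [ -8.8  -9.   -9.1  -9.4  -9.4  -9.3  -9.4  -9.5  -9.5  -9.5  -9.7  -9.7
  -9.7 -11.4 -11.  -10.2 -10.   -9.7]
79 [ -7.8  -8.   -8.1  -8.2  -8.2  -8.2  -8.3  -8.3  -8.3  -8.4  -8.5  -8.6
  -8.5 -10.2  -9.7  -9.   -8.7  -8.5]
83 [-6.8 -6.8 -7.  -7.1 -7.1 -7.1 -7.1 -7.1 -7.1 -7.2 -7.3 -7.4 -7.4 -8.9
 -8.5 -7.7 -7.5 -7.1]
```

Call:
arm_command(increments=[1, 0, 0, -10, 0, 1, 0, 0, -20, 0, 1, 0, 0, -50, 0, 1, 50, 0, -60, 0, 1, 110, 0, -60, 0, 1, 170, 0, -60, 0, 1, 200, 0, -60, 0, 1, 200, 0, -60, 0, 1, 200, 0, -60, 0])

```text
time: 57.02
tool_pos: [412.6, -79.3, 144.0]
tcp_rot: [-3.141, 0.0, 1.598]
contact_force: [0.2, 0.0, -1.8]
grip_width: 21.4
```

```bash
cat >> fit.py <<'E'
print('----')
def toptin(n):
    lo,hi=tin(cv2.imread(f'pics/{n}.png'))
    def f(p):
        q=proj('top',np.c_[p[0]+60*np.cos(th),p[1]+60*np.sin(th),75+0*th]); return [q[:,1].min()-lo[1],q[:,1].max()-hi[1],q[:,0].max()-hi[0]]
    r=least_squares(f,[430,-285]); return lo,hi,r.x,r.fun
im=cap('scene','s21'); t=cap('top','t14'); o=sensors.get_obs(); print(o['tool_pos'],o['tcp_rot'],o['contact_force'])
print(toptin('t11'),toptin('t14'))
# held lid seen from top: bright disc
h=cv2.cvtColor(t,cv2.COLOR_BGR2HSV); x,y=proj('top',[o['tool_pos']+[0,0,-4]])[0].astype(int); print(x,y)
q=proj('top',np.c_[o['tool_pos'][0]+62*np.cos(th),o['tool_pos'][1]+62*np.sin(th),o['tool_pos'][2]-3+0*th]); print('pred lid',q.min(0),q.max(0))
for r in range(y-24,y+25,8): print(r,'V',h[r,x-34:x+36,2])
for c in (x-16,x-8,x,x+8,x+16): print('c',c,h[y-36:y-18,c,2],h[y+16:y+38,c,2])
q=proj('scene',np.c_[o['tool_pos'][0]+62*np.cos(th),o['tool_pos'][1]+62*np.sin(th),o['tool_pos'][2]-3+0*th]); print('pred scene lid',q.min(0),q.max(0))
x,y=q.mean(0).astype(int); h=cv2.cvtColor(im,cv2.COLOR_BGR2HSV)
for r in (y-4,y,y+4): print(r,x-32,h[r,x-32:x+34,2])
for c in (x-14,x-7,x,x+7,x+14): print('c',c,y,h[y:y+26,c,2])
E
python3 fit.py
```

```text
tin base fit [ 421.21173015 -274.08041688] 0.7612831775055636
75 [-1.6 -1.4 -1.7 -1.8 -1.7 -1.5 -1.5 -1.5 -1.5 -1.5 -1.5 -1.5 -1.5 -3.
 -2.5 -1.8 -1.5 -1.3]
79 [-0.4 -0.3 -0.5 -0.6 -0.5 -0.4 -0.4 -0.3 -0.3 -0.4 -0.3 -0.4 -0.3 -1.8
 -1.3 -0.6 -0.2 -0.1]
83 [ 0.7  0.7  0.6  0.5  0.6  0.7  0.8  0.8  0.8  0.8  0.8  0.9  0.9 -0.5
 -0.1  0.7  1.   1.2]
tin base fit [ 426.30302792 -274.75445835] 0.5186847393612637
75 [ -8.8  -9.   -9.1  -9.4  -9.4  -9.3  -9.4  -9.5  -9.5  -9.5  -9.7  -9.7
  -9.7 -11.4 -11.  -10.2 -10.   -9.7]
79 [ -7.8  -8.   -8.1  -8.2  -8.2  -8.2  -8.3  -8.3  -8.3  -8.4  -8.5  -8.6
  -8.5 -10.2  -9.7  -9.   -8.7  -8.5]
83 [-6.8 -6.8 -7.  -7.1 -7.1 -7.1 -7.1 -7.1 -7.1 -7.2 -7.3 -7.4 -7.4 -8.9
 -8.5 -7.7 -7.5 -7.1]
----
[412.68927704 -79.7871698  143.99261201] [-3.14098255e+00  4.44434923e-05  1.59653445e+00] [ 1.08316882 -0.766848   -0.61894411]
(array([377.26666667, 252.93333333]), array([431.26666667, 304.1       ]), array([ 422.59322013, -281.48959999]), array([ 1.50422650e-02, -1.49161715e-02, -6.11928689e-05])) (array([375.76666667, 254.1       ]), array([429.93333333
[... 3784 characters left out ...]
0  75  79  80  80  72  67  67  70  79  86  86  87  92  92  95  96
 114 160 189 197 199 199 199 199 200 199 199 198]
c 282 206 [ 64  69  77  85  81  82  86  90  93 105 114 134 151 131  95  80  90 111
 125 124 128 144 158 159 156 151]
c 289 206 [ 65  65  65  65  64  63  64  65  68  80  91 102 117 109 102 109 109  99
  86  75  75  74  73  72  72  72]
c 296 206 [ 44  39  38  50  62  65  70  81  85  79  72  85 117 119 100  96 101 104
 105 103 101 101  97  86  73  68]
c 303 206 [ 64  64  66  69  79  89  88  79  72  82 115 125 105  83  89 101 101 101
 100 101  99  96  82  69  67  66]
c 310 206 [ 91  92  91  89  79  70  68  68  82 117 132 113  98  98 100 101 101 101
 102 121 144 152 137 107  79  69]
```

Call:
arm_command(increments=[1, -50, 0.5, 0, 0, 1, -100, 1, 0, 0, 1, -150, 1.5, 0, 0, 1, -199, 1.7, 0, 0, 1, -199, 1.7, 0, 0, 1, -199, 1.7, 20, 0, 1, -199, 1.7, 40, 0, 1, -199, 1.7, 48, 0, 1, -199, 1.7, 48, 0, 1, -199, 1.7, 48, 0])

```text
time: 58.38
tool_pos: [420.1, -278.0, 96.9]
tcp_rot: [3.141, 0.001, 1.598]
contact_force: [0.7, 0.2, -1.2]
grip_width: 21.2
```

```bash
python3 - <<'E'
from h import *
P=[]
for i in range(4): im=cap('scene','s22'); P.append(np.r_[sensors.get_obs()['tool_pos'],sensors.get_obs()['contact_force']])
print(np.round(P,1)); t=cap('top','t15')
S=cv2.cvtColor(t,cv2.COLOR_BGR2HSV); 
for r in (270,278,286): print(r,S[r,368:400,2],S[r,368:400,1])
for c in (390,394,398,402): print('c',c,S[246:266,c,2],S[246:266,c,1],S[292:312,c,2])
V=cv2.cvtColor(im,cv2.COLOR_BGR2HSV)[...,2]
for c in range(216,256,4): print(c,V[240:270,c])
E
```

```text
[[ 4.201e+02 -2.780e+02  9.700e+01 -6.000e-01  0.000e+00 -1.000e+00]
 [ 4.201e+02 -2.780e+02  9.690e+01  7.000e-01  3.000e-01 -1.800e+00]
 [ 4.201e+02 -2.780e+02  9.690e+01  1.000e-01 -1.000e-01 -6.000e-01]
 [ 4.200e+02 -2.780e+02  9.670e+01  2.000e-01 -2.000e-01 -1.300e+00]]
270 [107 104 105 105 106 108 102 107 101  77  64  61  81 103 106 109 108 107
 106 107 107 107 106 105 103 106 102  81  44  38  37  41] [122 132 124 129 118 120 123 124 121  99  64  54  54  42  43  40  40  41
  38  36  43  45  41  46  42  43  38  57  87 114 110  75]
278 [157 159 157 156 155 118 105  92  65  60  63 103 108 104 106 106 103 104
 106 108 105 105 104 105  89  86  87  83  84  84  79  58] [112 111 115 116 112 123 124 114  82  55  49  40  40  37  36  38  37  39
  43  38  41  41  37  34  37  42  44  43  46  36  45  57]
286 [141 142 141 141 140 136 113  91  74  61  59  93 157 163 161 161 154 128
 110 107 103 105 104 104 105 103 102  98  86  75  65  65] [119 115 123 121 120 120 120 126 110  88  61  22   3   5   5   6   5  14
  35  43  45  44  34  39  44  37  43  39  42  51  59  94]
c 390 [111 111 108 110 11
[... 1411 characters left out ...]
 55  55  57  56  57  55  54]
232 [ 36  36  34  33  35  42  54  63  65  68  74  83  89  88  79  71  84 119
 130 106  83  69  60  58  55  56  56  56  55  55]
236 [71 72 69 65 52 37 42 56 64 72 83 90 89 79 71 67 68 69 74 75 73 67 58 56
 55 56 54 55 55 55]
240 [ 74  71  68  63  60  63  65  70  79  89  90  83  74  70  85 124 140 119
  89  79  73  62  57  56  55  57  56  55  56  58]
244 [ 78  70  67  68  68  68  66  70  73  76  72  68  67  69  83 117 129 105
  81  71  60  56  55  54  54  56  57  61  60  60]
248 [95 94 89 81 75 78 79 74 70 68 68 68 69 67 67 67 59 56 53 53 52 52 52 54
 53 55 57 59 61 59]
252 [95 95 95 95 96 97 95 95 89 81 72 68 68 64 58 54 53 51 51 53 52 52 52 52
 56 62 73 79 76 70]
```

```bash
python3 - <<'E'
from h import *
from scipy.optimize import least_squares
p=[(380.2,270),(378.6,278),(378.9,286),(390,257.2),(394,255.7),(398,254.2)]
for z in(91,94):
    P=ray('top',p,z)[:,:2]; r=least_squares(lambda c:np.hypot(*(P-c).T)-62,[420,-278]); print(z,r.x,r.fun.round(1))
# tin from contour circle on the far side (-y), r=60 z=75, t14
for n in('t11','t14'):
    t=cv2.imread(f'pics/{n}.png'); k=6;x0,y0=360,230
    h=cv2.cvtColor(cv2.resize(t[y0:320,x0:455],None,fx=k,fy=k,interpolation=2),cv2.COLOR_BGR2HSV)
    m=cv2.medianBlur((h[...,1]<85).astype(np.uint8),11); c=max(cv2.findContours(m,0,1)[0],key=cv2.contourArea).reshape(-1,2)/k+[x0,y0]-.42
    P=ray('top',c,75)[:,:2]; P=P[P[:,1]<P[:,1].mean()-0]; r=least_squares(lambda q:np.hypot(*(P-q[:2]).T)-60,[420,-278],loss='soft_l1'); r2=least_squares(lambda q:np.hypot(*(P-q[:2]).T)-q[2],[420,-278,60],loss='soft_l1'); print(n,r.x,r2.x)
E
```

```text
91 [ 419.6046136  -276.02953384] [-0.  -0.5  0.3  1.  -0.5 -0.3]
94 [ 419.60277849 -275.62867051] [-0.  -0.5  0.3  1.  -0.5 -0.3]
t11 [ 422.85780876 -281.13756866] [ 422.85146022 -281.41939743   59.77640385]
t14 [ 419.73575195 -277.53287829] [ 419.73063036 -277.87342051   59.72922806]
```

Call:
arm_command(increments=[1, -1.8, 0, 0, 0, 1, -1.8, 0, 3, 0, 1, -1.8, 0, 6, 0, 1, -1.8, 0, 8, 0, 1, -1.8, 0, 9, 0, 1, -1.8, 0, 9, 0])

```text
time: 59.38
tool_pos: [419.7, -279.5, 87.7]
tcp_rot: [-3.142, 0.0, 1.598]
contact_force: [-1.6, 1.7, 5.5]
grip_width: 21.2
```

Call:
arm_command(increments=[1, -1.5, 0, 0, 0, 1, -1.5, 0, 1, 0, 1, -1.5, 0, 1, 0])

```text
time: 59.75
tool_pos: [419.9, -280.6, 87.7]
tcp_rot: [3.141, -0.0, 1.598]
contact_force: [-4.1, 4.9, 14.7]
grip_width: 21.2
```

```bash
python3 - <<'E'
from h import *
from scipy.optimize import least_squares
im=cap('scene','s23'); t=cap('top','t16'); o=sensors.get_obs(); print(o['tool_pos'],o['contact_force'],o['moment'])
S=cv2.cvtColor(t,cv2.COLOR_BGR2HSV)
for r in (270,278,286): print(r,S[r,368:392,2],S[r,368:392,1])
for c in (386,390,394,398): print('c',c,S[246:266,c,2],S[246:266,c,1])
V=cv2.cvtColor(im,cv2.COLOR_BGR2HSV)[...,2]
for c in range(212,256,4): print(c,V[246:290,c])
E
```

```text
[ 419.88125651 -280.582405     87.65102382] [-3.07734291  4.71089674 14.12737984] [ 0.80007115  0.57285999 -0.01307146]
270 [107 105 106 106 106 107 106 106  99  78  68  62  64  91 106 107 105 106
 105 107 106 107 104 105] [122 126 130 118 123 122 130 125 129  95  71  66  68  48  38  36  36  38
  39  41  41  43  34  41]
278 [157 156 157 159 158 154 118  91  62  59  62  80 105 104 108 107 102 106
 107 107 107 106 104 105] [114 114 115 114 116 119 119 123  78  56  74  54  39  32  42  41  35  38
  38  38  41  46  42  34]
286 [142 141 142 141 141 140 139 110  81  62  59  68 126 159 163 163 163 159
 128 110 105 103 104 102] [119 119 120 123 123 122 121 130 110  70  56  30   8   3   6   6   5   5
  14  32  36  37  37  40]
c 386 [112 112 110 108 105 108 103 105 107 107 108 111 101  74  66  74  91 108
 108 104] [123 125 127 120 126 116 124 124 126 126 127 117 119  90  54  45  50  38
  35  39]
c 390 [113 110 108 107 106 103 102 103 105 106 104  74  83 103 109 110 110 108
 103 105] [120 125 127 126 128 126 125 121 121 120 115  76  55  42  40  39  39  35
  40  34]
c 394 [113 107 110 117 145 118
[... 1637 characters left out ...]
1  83  70  67  83 120 141 125  90  65  57
  55  57  56  55  56  55  55  56  58  58  59  58  59  58  59  60  59  59
  65  84 106 137 168 186 191 193]
244 [ 68  68  67  66  68  69  69  68  68  68  68  84 116 125  97  67  55  54
  54  56  56  55  58  60  59  58  59  61  60  59  58  58  59  58  59  64
  92 134 142 122 109 110 113 112]
248 [ 89  87  89  89  80  73  68  69  68  69  68  66  64  61  55  54  54  52
  55  53  52  55  58  59  60  58  59  59  59  59  60  59  59  57  67  96
 145 176 169 137 118 112 111 110]
252 [ 95  96  96  94  96  96  89  79  72  66  61  55  52  53  53  52  50  52
  53  58  70  78  75  69  67  64  63  60  60  57  57  58  68  84 100 117
 147 148 125 113 112 108 107 106]
```

```bash
python3 - <<'E'
from h import *
t=cv2.imread('pics/t14.png'); im=cv2.imread('pics/s21.png')
V=cv2.cvtColor(im,cv2.COLOR_BGR2HSV)[...,2]; print('scene rows 240-264, cols 216-256')
for r in range(238,266): print(r,' '.join('%3d'%v for v in V[r,214:260]))
S=cv2.cvtColor(t,cv2.COLOR_BGR2HSV)[...,2]
for r in range(264,294,2): print(r,' '.join('%3d'%v for v in S[r,384:420]))
for z in (27,51,70): print(z,'top cake centre', ray('top',[(401,280)],z).round(1))
E
```

```text
scene rows 240-264, cols 216-256
238 193 195 195 195 196 195 196 194 191 180 172 160 143 127 112  98  87  77  71  67  67  66  64  62  63  62  62  64  64  67  68  72  82 100 114 125 138 153 165 170 169 167 166 165 166 166
239 195 195 196 195 196 195 192 187 174 152 130 110  93  80  71  66  62  59  59  58  57  59  58  56  59  58  56  56  57  56  57  57  59  66  71  83  99 121 142 155 162 163 166 169 176 176
240 195 193 194 194 192 189 178 159 134 105  82  70  65  59  57  58  58  57  57  57  57  58  57  56  57  57  58  57  58  56  56  56  56  56  56  58  66  83 108 131 149 162 171 181 189 190
241 194 194 194 190 184 170 145 113  85  69  58  56  56  56  56  58  59  57  58  58  59  58  58  58  58  60  56  57  58  57  56  56  55  56  56  53  53  61  74  98 130 157 177 190 195 196
242 194 194 190 179 160 131 101  75  58  56  56  55  55  56  57  56  58  57  57  58  58  59  57  59  58  57  59  57  58  59  58  56  55  55  55  54  54  53  54  68 100 140 170 189 195 195
243 194 190 177 153 120  88  67  57  53  55  56  54  54  56  57  55  57  56  58  58  58  59  57  57  57  58  59  58  57  58  57
[... 5848 characters left out ...]
 118 134 149 144 140  98  86 124 156 159 158 159 160 160 161 156 152 154 148 141 148 153 152 150 153 152 151 149 148 139 100
288 150 148 150 150 149 142 145 143 138 130 115 111 142 150 150 147 148 148 149 148 147 140 143 150 151 152 151 152 152 149 152 150 146 131  94  76
290 146 148 149 152 152 151 149 152 152 150 139 138 134 134 135 133 132 136 134 148 150 153 152 149 152 151 152 150 151 150 152 151 140  95  73  65
292 140 144 148 148 150 151 150 151 151 151 144 139 141 141 140 137 142 141 140 147 151 155 153 152 151 153 154 153 151 152 144 131  93  73  62  60
27 top cake centre [[ 417.2 -278.4   27. ]]
51 top cake centre [[ 417.9 -274.1   51. ]]
70 top cake centre [[ 418.6 -270.6   70. ]]
```

```bash
python3 - <<'E'
from h import *
for z in (27,40,51,60,70): print(z,ray('scene',[(238.3,254.3),(232,252.5),(238,249.7),(245,256.5),(238,259.5)],z)[:,:2].round(0).tolist(), ray('top',[(400,279),(405.5,279)],z)[:,:2].round(0).tolist())
dx,dy,dz=21,11.2,24
c=[(417.9+a*dx,-274.5+b*dy,51) for a,b in((1,1),(1,-1),(-1,-1),(-1,1))]
print(proj('scene',c).round(1),proj('top',c).round(1))
E
```

```text
27 [[388.0, -260.0], [370.0, -271.0], [368.0, -251.0], [407.0, -248.0], [409.0, -270.0]] [[420.0, -276.0], [420.0, -289.0]]
40 [[404.0, -266.0], [387.0, -277.0], [384.0, -257.0], [423.0, -254.0], [425.0, -276.0]] [[420.0, -274.0], [420.0, -287.0]]
51 [[417.0, -271.0], [401.0, -282.0], [398.0, -263.0], [436.0, -259.0], [438.0, -281.0]] [[420.0, -272.0], [421.0, -285.0]]
60 [[429.0, -275.0], [412.0, -286.0], [409.0, -267.0], [447.0, -264.0], [449.0, -285.0]] [[421.0, -270.0], [421.0, -283.0]]
70 [[441.0, -279.0], [425.0, -290.0], [422.0, -271.0], [459.0, -268.0], [461.0, -289.0]] [[421.0, -268.0], [421.0, -281.0]]
[[244.1 257.5]
 [236.5 260.3]
 [230.1 252.2]
 [237.6 249.6]] [[396.7 271.1]
 [406.  271.4]
 [405.7 288.9]
 [396.4 288.7]]
```

```bash
sed -i '/^run(/d;/^V=None/d;/^print(.----/,$d' fit.py; cat >> fit.py <<'E'
def lidfit(name,lx,ly,z0):
    V=cv2.cvtColor(cv2.imread(f'pics/{name}.png'),cv2.COLOR_BGR2HSV)[...,2].astype(float)
    q=proj('scene',[[lx,ly,z0]])[0]; cl=np.r_[np.arange(int(q[0])-19,int(q[0])+13)]; low=[]
    pr=arc(lx,ly,62,z0,cl)
    for c,p in zip(cl,pr):
        r=int(p)-5; s=V[r:r+12,c]; g=np.diff(s); k=g.argmin(); low.append(r+k+.5 if g[k]<-15 else np.nan)
    low=np.array(low); ok=~np.isnan(low)
    print(name,'resid',(low-pr).round(1))
    for tilt in(0,1):
        f=lambda p:(arc(lx,ly,62,p[0],cl,p[1]*tilt,p[2]*tilt)-low)[ok]
        r=least_squares(f,[z0,0,0],loss='soft_l1',f_scale=.5); print(' z,tiltx,tilty(deg)',r.x[0].round(1),np.degrees(r.x[1:]).round(1),'rms',np.sqrt((r.fun**2).mean()).round(2))
if __name__=='__main__':
    lidfit('s19',424,-280.5,108.5); lidfit('s20',418.3,-279.1,80); lidfit('s22',420,-276.5,89); lidfit('s23',419.9,-278.6,80)
E
python3 fit.py; python3 - <<'E'
import sys;sys.path.insert(0,'.')
from fit import *
# tin front rim as calibration (no lid): s16 tin(437.4,-294.8), s18 (422.7,-281.4), bright front rim edge 
for n,x,y in(('s18',422.7,-281.4),('s21',419.7,-277.8)):
    V=cv2.cvtColor(cv2.imread(f'pics/{n}.png'),cv2.COLOR_BGR2HSV)[...,2].astype(float); cl=np.arange(218,254,2); pr=arc(x,y,60,75,cl)
    print(n,[round(float(int(p)-4+np.diff(V[int(p)-4:int(p)+7,c]).argmin()+.5-p),1) for c,p in zip(cl,pr)])
E
```

```text
s19 resid [ 1.2  0.4  0.8  0.3  0.9  0.5  0.1  0.8  0.5  0.3  0.1  0.9  0.8  0.7
  0.6  0.6  0.5  0.5  0.6  0.6  nan  nan  nan  nan -1.8 -0.5 -0.3 -0.1
  0.2  0.5  0.8  1.3]
 z,tiltx,tilty(deg) 106.9 [0. 0.] rms 0.59
 z,tiltx,tilty(deg) 105.2 [ 2.  -0.2] rms 0.56
s20 resid [-0.2  0.1 -0.6 -0.1 -0.5  0.1 -0.3  0.4  0.1 -0.2 -0.3 -0.5  0.4  0.3
  0.2  0.2  0.1  0.1  0.2  0.2  nan  nan  nan -2.3 -1.1 -0.9  0.4  0.6
 -0.1  0.3  0.6  nan]
 z,tiltx,tilty(deg) 80.0 [0. 0.] rms 0.59
 z,tiltx,tilty(deg) 81.0 [-1.4 -0. ] rms 0.6
s22 resid [ 0.3  0.6  0.1  0.5  0.1  0.7  0.3  0.   0.8  0.6  0.3  0.2  0.1 -0.
 -0.1 -0.1 -0.1  0.9  0.9  nan  nan  nan -1.7 -1.5 -0.4 -0.1  0.1  0.4
 -0.4  0.   0.3  nan]
 z,tiltx,tilty(deg) 88.5 [0. 0.] rms 0.58
 z,tiltx,tilty(deg) 86.7 [ 2.3 -0. ] rms 0.54
s23 resid [ 0.9  1.2  0.5  0.8  0.4 -0.   0.6  0.2 -0.1  0.7  0.5  0.3  0.2  0.1
 -0.   0.9  0.9  0.9  0.9  nan  nan  nan  nan -1.6 -0.4 -0.3  0.   0.2
  0.6  0.8  0.2  nan]
 z,tiltx,tilty(deg) 78.7 [0. 0.] rms 0.57
 z,tiltx,tilty(deg) 74.2 [ 4.5 -1.8] rms 0.53
s18 [-0.1, -0.1, 0.2, 0.8, 0.3, 0.1, -0.0, -0.1, 0.0, -3.8, -2.5, -3.1, -2.6, 0.0, -0.1, -0.1, -0.1, 0.3]
s21 [0.5, 0.4, 0.6, 0.0, 0.5, 0.2, 0.1, 0.0, 0.0, -3.8, -2.5, -2.2, -2.7, -0.1, -0.3, 0.4, 0.6, -0.1]
```

Call:
arm_command(increments=[1, 0, 0, -5, 0, 1, 3.5, 0, -5, 0, 1, 3.5, 0, -5, 0, 1, 3.5, 0, -2, 0, 1, 3.5, 0, 0, 0, 1, 3.5, 0, 0, 0])

```text
time: 60.6
tool_pos: [419.8, -277.7, 87.6]
tcp_rot: [3.141, 0.001, 1.598]
contact_force: [-4.2, 2.1, 15.7]
grip_width: 21.0
```

```bash
python3 - <<'E'
from h import *
for i in range(3): imaging.capture('top'); o=sensors.get_obs(); print(o['tool_pos'].round(1),o['contact_force'].round(1),o['moment'].round(2))
E
```

```text
[ 419.8 -277.7   87.6] [-3.8  2.7 15.9] [ 0.45  0.61 -0.01]
[ 419.8 -277.7   87.6] [-4.4  3.2 15.7] [0.52 0.6  0.03]
[ 419.8 -277.7   87.7] [-2.5  3.2 15.7] [0.52 0.64 0.04]
```

```bash
python3 - <<'E'
from fit import *
lidfit('s17',603.3,300.8,8); lidfit('s14',603.3,300.8,12)
lidfit('s21',412.7,-78,144-8.5)
E
```

```text
s17 resid [-2.2 -1.9 -1.1 -1.  -2.   3.3  2.6  2.1  2.4  2.   2.6  2.2  1.8  1.4
  0.1 -0.2 -0.3 -0.6 -0.8 -0.9 -1.1 -1.2 -1.2 -1.3 -1.3 -1.3 -1.3 -1.2
 -1.1 -1.  -0.8 -1.6]
 z,tiltx,tilty(deg) 10.8 [0. 0.] rms 1.72
 z,tiltx,tilty(deg) 8.0 [5.8 2.9] rms 1.61
s14 resid [-0.8 -0.6  0.2  0.  -0.7  4.5  3.8  4.2  3.7  3.2  3.6  3.2  2.9  2.6
  1.3  1.   0.7  0.6  0.4  0.2  0.  -0.1 -0.1 -0.2 -0.2 -0.2 -0.2 -0.1
 -0.1  0.1  0.2 -0.6]
 z,tiltx,tilty(deg) 11.0 [0. 0.] rms 1.8
 z,tiltx,tilty(deg) 29.4 [-6.9 20.1] rms 1.28
s21 resid [ nan  nan  nan  3.6  3.   2.6  2.2  nan  nan  nan  nan  nan -0.4 -0.6
 -0.7  0.2  0.1  0.1  0.   0.   0.   nan  nan  nan -1.6 -0.5 -0.3 -0.1
 -1.  -0.7 -0.4 -0. ]
 z,tiltx,tilty(deg) 135.9 [0. 0.] rms 1.41
 z,tiltx,tilty(deg) 108.9 [25.  -8.6] rms 0.5
```

Call:
arm_command(increments=[1, 0, 0, -1, 0, 1, 0, 0, -1, 0, 0.5, 0, 0, -1, 0, 0.5, 0, 0, -1, 0, 0.5, 0, 0, -1, 0, 0.5, 0, 0, -40, 0, 0.5, 0, 0, -90, 0, 0, 50, 0, -110, 0, 0, 110, 0, -110, 0, 0, 170, 0, -110, 0, 0, 220, 0, -110, 0, 0, 260, 0, -110, 0, 0, 260, 0, -110, 0])

```text
time: 62.38
tool_pos: [412.3, -15.6, 196.2]
tcp_rot: [-3.141, -0.0, 1.602]
contact_force: [0.7, 0.5, 0.6]
grip_width: 91.4
```

```bash
python3 - <<'E'
from fit import *
im=cap('scene','s24'); t=cap('top','t17'); o=sensors.get_obs(); print(o['tool_pos'],o['grip_width'])
# lid from top at z=79
k=6;x0,y0=360,230
h=cv2.cvtColor(cv2.resize(t[y0:320,x0:455],None,fx=k,fy=k,interpolation=2),cv2.COLOR_BGR2HSV)
m=cv2.medianBlur(((h[...,1]<60)&(h[...,2]>100)).astype(np.uint8),11); c=max(cv2.findContours(m,0,1)[0],key=cv2.contourArea).reshape(-1,2)/k+[x0,y0]-.42
for z in (75,79,87):
    P=ray('top',c,z)[:,:2]; r=least_squares(lambda q:np.hypot(*(P-q[:2]).T)-q[2],[420,-278,60],loss='soft_l1'); print('lid top',z,r.x.round(1),np.abs(r.fun).mean().round(2),np.abs(r.fun).max().round(2))
x,y=r.x[:2]
m=cv2.medianBlur(((h[...,1]<85)).astype(np.uint8),11); c=max(cv2.findContours(m,0,1)[0],key=cv2.contourArea).reshape(-1,2)/k+[x0,y0]-.42
print('all',c.min(0),c.max(0))
lidfit('s24',419.7,-277.5,79)
# knob
c,hh=crop(t,395,265,420,295); mm=(hh[...,2]<70).astype(np.uint8); n,l,s,ct=cv2.connectedComponentsWithStats(mm); i=1+s[1:,4].argmax(); print('knob',s[i],ray('top',[ct[i]+[395,265]],95).round(1))
# mould/mat
c,hh=crop(t,147,238,220,302); mm=(hh[...,2]>68); n,l,s,ct=cv2.connectedComponentsWithStats(mm.astype(np.uint8)); i=1+s[1:,4].argmax(); print('mould',rect(l==i,(147,238),39)[0])
# bystanders: difference to the first image
d=(cv2.absdiff(t,cv2.imread('pics/top0.png')).max(2)>40).astype(np.uint8); n,l,s,ct=cv2.connectedComponentsWithStats(d)
print([list(map(int,v)) for v in s[1:] if v[4]>40])
E
```

```text
[412.88027951 -17.80299089 196.20512892] 91.88130392428359
lid top 75 [ 419.6 -276.5   61.9] 0.19 0.8
lid top 79 [ 419.7 -275.7   61.7] 0.19 0.79
lid top 87 [ 420.  -274.2   61.3] 0.18 0.79
all [375.91333333 253.08      ] [430.41333333 306.58      ]
s24 resid [-0.8 -0.5  0.  -0.6 -0.  -0.4 -0.8 -0.1 -0.3 -0.5 -0.8  0.1 -0.  -0.1
 -0.2 -0.2 -0.2 -0.2 -0.2 -0.1 -0.   0.1  0.2  0.4 -0.5 -0.2 -0.   0.3
 -0.4 -0.1  0.4 -0.3]
 z,tiltx,tilty(deg) 79.6 [0. 0.] rms 0.31
 z,tiltx,tilty(deg) 82.8 [-3.3  0.6] rms 0.26
knob [ 5 11 10  8 63] [[ 420.2 -275.1   95. ]]
mould ((431.78558349609375, 259.93414306640625), (60.271175384521484, 119.38851928710938), 1.5778759717941284)
[[145, 175, 49, 49, 1822], [257, 182, 51, 27, 1208], [133, 234, 199, 246, 16079], [389, 248, 15, 7, 42], [373, 249, 63, 57, 1310], [155, 256, 50, 26, 1266], [400, 275, 11, 10, 86], [265, 293, 32, 4, 59], [283, 323, 232, 157, 15061], [309, 351, 16, 39, 334], [292, 359, 17, 33, 285], [544, 381, 29, 21, 188], [473, 382, 167, 98, 6860], [608, 435, 13, 10, 99], [264, 437, 33, 31, 532], [610, 447, 11, 33, 268]]
```

```bash
python3 -c "
from h import *
print(ticket.close_job())"
```

```text
the job is handed in; nothing more can be done
None
```

The job is done and handed in at about 62 s, well inside the 210 s limit. No verdict was reported.

- **Mould:** I turned it upside down by pivoting it in the grip and rapped it twice on the board. The first rap dropped two cakes and the second dropped the third, which was all that were there. It now sits bottom-up on the mat at (431.8, 259.9), against a measured mat centre of (431.1, 261.3).
- **Cakes:** All three are in the tin, two on the floor and one lying flat across them. My first grasp of a cake missed because it was too shallow, and only shifted it about 4 mm. A deeper grip worked.
- **Tin and lid:** The tin was knocked aside by about 14 mm along both x and y while I held the lid, so I measured it again before fitting the lid. While fitting, I misread the lid's height as too high. I lifted it off, pressed it on several times with up to 37 N of contact force, and shifted the tin about 3 mm along each axis.
- **Last checks:** The lid's disc top measured 79.6 mm, against 79 mm when fully seated. The lid looked level, with its centre within about 2 mm of the tin's. The gripper was open and clear of everything.
- **Weaker evidence:** A tilted-lid fit gave up to 3°, but it barely fitted better than a level one and I don't trust it. The height on the gripper itself suggested the lid was 3–4 mm too high. I put that down to the lid slipping in the grip, because the same edge measurement on the lid lying on the shelf found the disc's top edge. The other items on the shelf were checked only by comparing pictures, with the arm and its shadow covering part of the view, so I can't rule out a slight shift.

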